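# Clear the measuring stage with the tip barrow

### The arm

A 6-joint arm with a two-finger parallel gripper is mounted at the origin on the work surface. World frame = base frame: x ahead of the robot, y to its left, z up, the work surface at z = 0. Lengths are in m, angles in rad, forces in N, time in s.
With the tool pointing down it reaches from about 0.35 to 0.775 m from the base axis. Payload 7.3 kg.
Tool frame: the origin (TCP) lies at the centre of the arm's flange, where the gripper is bolted on; the fingertips stand 178 mm ahead of it and the grasp point (between the pads) lies 159 mm ahead of it; z points along the fingers, y is the line along which they close (so a half turn about z gives the same grasp; the last joint's range is limited). The gripper opens to 92 mm and grips with 3 to 60 N. Pads are 19 mm wide; open, the fingers measure 130 mm over their backs; the gripper's body (75 mm by 190 mm) begins 47 mm behind the grasp point.
Start: joints at [-1.268, 0.342, 1.524, -0, 1.275, -0.146], TCP at [0.228, -0.473, 0.405] pointing down, gripper open.
Joint ranges: [-2.53, 2.53], [-0.77, 2.02], [0.04, 2.7], [-1, 4.14], [0.28, 2.66], [-3.11, 3.11]. Speed limits (rad/s): [2.57, 2.57, 3.14, 3.14, 3.14, 3.14].

### API

Orientations are given as [roll, pitch, yaw] about the fixed x, y, z axes, in that order (R = Rz(yaw) Ry(pitch) Rx(roll)).
In Python, from cell import telemetry, vision, ticket gives the robot as it stands.
- The arm moves only by the shell command python3 -m crank 'ROWS' [FORCE]. ROWS is JSON, a list of rows, each a list of 5 numbers: the gripper command: -1 is shut, 1 is fully open, values between are in proportion, then the shift along the tool's x, y, z in mm, then the turn about the tool's z in rad. In form: [[fingers, dx, dy, dz, roll], ...]. A call has 1 to 12 rows; each row is the pose to reach, as a shift and turn from the pose commanded when the call began, along the tool's axes at that moment; what a row does not reach only later rows make up. A row lasts 1/12 s, in which the tool goes at most 41.7 mm and 7.16 degrees, less where a joint would pass 70% of its speed; a pose out of reach is approached as far as the arm can. A call with a gripper value outside its range is refused whole. The fingers move at their own pace and stop on an object; FORCE is the grip in N (left out, the last holds). Time passes only in rows, so rows that repeat a pose let the fingers close. It gives the time, the measured TCP pose, the force, the opening and the grip force at its end, in the units of the state.
- telemetry.observe(): the state, without advancing time (a new reading comes with each control period).
- vision.read_camera(name): name is "side" or "top"; returns (picture, depth): 384x512x3 uint8, red, green, blue; 384x512 float32, m along the optical axis (not along the pixel's ray), 0 where there is no reading.
- vision.get_calibration(name): a dict with "camera_matrix" (3x3 intrinsics, pixels), "rvec" (rotation vector, rad) and "tvec" (3), from world to camera coordinates, as OpenCV has them. Camera axes: x right, y down, z forward; pixel columns grow to the right and rows downward; lengths in m; the calibration is good to about 2 mm. A picture is of the moment at which its call begins. get_calibration takes no time and is no camera call.
- ticket.hand_in(): hands the job in; it is judged then, once.
The state is a dict: "time": time; "qpos": joint angles; "qvel": joint speeds; "joint_efforts": joint torques, N m; "tool_pos": TCP position; "tool_rot": TCP orientation; "contact_force": force on the tool from outside, world axes, zero at the start; "torque": the same for the moment, N m; "opening": finger opening in m; "grip_force": force on a finger pad.
Only numpy, scipy, OpenCV 4.12 (cv2) and the standard library are available. Lean on these libraries where they do the work, as an engineer would, in place of code of your own. Each camera call takes 0.05 s, during which the arm holds its last target. There are 200 camera calls.

### The job

Clear the measuring stage for the next batch: lift the handlamp off it by its handle and stand it upright in the middle of the rubber mat, and load every aluminium sample from the stage into the tray of the tip barrow. Once all the samples are in the tray together, lift the barrow's handle so that they slide out over the wheel into the blue bin, then lower the barrow gently back to level - do not let it drop. All samples must end in the bin; do not tip the handlamp over, and leave the other things on the table where they are.

Things in the scene. Friction and masses are not known exactly. Their poses are not given: they have to be found in the camera images.
- sample1: machined aluminium sample, 84 mm long (its x axis), 36 mm wide (y), U-channel 32 mm high: 9 mm floor and two 9 mm walls along its length, open on top. Origin at the centre of its 84 x 36 mm underside, z up. About 110 g. It starts flat on the stage if it is present (None if not there in this run); grip it across the 36 mm. May be knocked aside during the job.
- sample2: machined aluminium sample, 84 mm long (its x axis), 36 mm wide (y), U-channel 32 mm high: 9 mm floor and two 9 mm walls along its length, open on top. Origin at the centre of its 84 x 36 mm underside, z up. About 110 g. It starts flat on the stage if it is present (None if not there in this run); grip it across the 36 mm. May be knocked aside during the job.
- sample3: machined aluminium sample, 84 mm long (its x axis), 36 mm wide (y), stepped block: 84 x 36 mm foot 15 mm high with a 44 x 36 mm middle boss reaching 32 mm high. Origin at the centre of its 84 x 36 mm underside, z up. About 110 g. It starts flat on the stage if it is present (None if not there in this run); grip it across the 36 mm. May be knocked aside during the job.
- sample4: machined aluminium sample, 84 mm long (its x axis), 36 mm wide (y), stepped block: 84 x 36 mm foot 15 mm high with a 44 x 36 mm middle boss reaching 32 mm high. Origin at the centre of its 84 x 36 mm underside, z up. About 110 g. It starts flat on the stage if it is present (None if not there in this run); grip it across the 36 mm. May be knocked aside during the job.
- sample5: machined aluminium sample, 84 mm long (its x axis), 36 mm wide (y), rectangular window frame 22 mm high, 11 mm bars, open in the middle. Origin at the centre of its 84 x 36 mm underside, z up. About 110 g. It starts flat on the stage if it is present (None if not there in this run); grip it across the 36 mm. May be knocked aside during the job.
- stage: low measuring stage, a fixed plate 340 (x) x 260 (y) x 40 mm high with an aluminium edge and a dark top, to the left or right of the barrow. Origin under its centre on the table; top at 40 mm. The samples and the handlamp start on it. A mouse and a caliper lie beyond its short sides.
- lamp: black LED handlamp, boxy, 74 (x) x 64 (y) mm at the foot and 82 mm tall without its handle; about 450 g. Origin under the centre of its foot. Grey bail handle on top: a bar 90 mm long along the lamp's x, 18 mm wide in y and 14 mm high, on two 16 mm wide posts 50 mm clear of each other, with a 33 mm gap between bar and lamp body.
- lamp_grip (a point): middle of the handlamp's handle bar, 122 mm above its foot; axes as the lamp (bar along x).
- mat: thin square black rubber mat, 180 x 180 x 4 mm, fixed to the table on the other side of the barrow from the stage. Origin under its centre, on the table. A wooden gauge case (30 mm high) and a steel V-block (44 mm high) stand just off its near and far sides.
- dock: grey floor dock that holds the barrow's single rubber wheel (110 mm across) between two chocks, fixed to the table. Origin on the table straight below the axle; the axle runs along the dock's y, 80 mm above the table. The barrow's handle points to the dock's -x (towards the robot), the bin lies at +x.
- barrow (a joint): tilt of the tip barrow about its wheel axle, rad: 0 = level, standing on its legs (where it starts and where its own weight brings it back); grows as the handle is lifted and the open front goes down; stops at 1.15. A load starts to slide out at about 0.5 to 0.65. A light friction only: let go when raised, it falls. Lifting it takes under 15 N at the handle.
- barrow_handle (a point): middle of the barrow's handle bar, a black round bar 16 mm thick, 108 mm clear between its two arms, lying along the barrow's y. It lies 215 mm behind the axle and 50 mm above it when level (130 mm above the table) and swings round the axle: turns with the barrow. Nearest part of the tray is 80 mm ahead of it.
- tray (a point): centre of the floor (upper face) of the barrow's steel tray; turns with the barrow; x forward (to the bin), y left, z up from the floor. Floor 205 (x) x 170 (y) mm inside, walls 48 mm high at the back and both sides, open at the front. When level the floor is 140 mm above the table and its centre 32.5 mm behind the axle.
- bin: open blue bin fixed in front of the barrow's wheel, 210 (x) x 230 (y) mm, 5 mm walls; front wall (to the barrow) 35 mm high, the other three 80 mm. Origin on the table under the middle of the outer face of its front wall, 70 mm ahead of the axle; x runs away from the barrow across the bin (inside from 5 to 205 mm), y left.
- mouse: black computer mouse, 105 x 60 x 30 mm; not part of the job. Origin under its middle.
- caliper: steel digital caliper lying flat, 200 mm long; not part of the job. Origin under its middle.
- gauge_case: open wooden gauge-block case, 60 x 130 x 30 mm; not part of the job. Origin under its middle.
- vblock: dark steel V-block, 70 x 50 x 44 mm; not part of the job. Origin under its middle.
- calculator: white pocket calculator, 150 x 100 x 14 mm; not part of the job. Origin under its middle.
- ring_gauge: dark steel ring gauge, 80 mm across, 22 mm high; not part of the job. Origin under its middle.
- mug: white mug, 76 mm across, 90 mm high; not part of the job. Origin under its middle.

How it is judged:
By the outcome, as a careful person would: the job done as asked, in the order asked, and still so for the second after the job is handed in, with the robot touching nothing.
Of sample1, sample2, sample3, sample4, sample5 only 3 to 5 are there at a start; the rules pass over those that are not, and their reading is None.
At some moment in a run one of sample1, sample2, sample3, sample4, sample5 may be knocked a few centimetres aside while the robot is not near it.
It also fails if it takes over 210 s, if anything falls off the work surface, if the arm or the gripper's body presses on something with over 40 N, if the wrist force passes 120 N, or if a joint passes its speed limit or range.

## Working session

There is one attempt and no reset: what is moved stays moved. The work goes in short steps, Python scripts to look and compute and a shell command to move; the robot and the scene stay as the last step left them, time stands still between calls to the robot, and variables do not carry over. Pictures are saved under pics/ and viewed, at most 14 in all, crops included, and the job is handed in when it is done.

```bash
ls; mkdir -p pics; cat > h.py <<'E'
import numpy as np, cv2
from cell import telemetry, vision
from scipy.spatial.transform import Rotation as Ro
def shot(n,f=None):
    p,d=vision.read_camera(n)
    if f: cv2.imwrite('pics/'+f,p[:,:,::-1])
    return p,d
def cloud(n,d):
    c=vision.get_calibration(n);K=np.array(c['camera_matrix']);R=cv2.Rodrigues(np.array(c['rvec'],float))[0];t=np.array(c['tvec'],float).ravel()
    v,u=np.mgrid[:d.shape[0],:d.shape[1]]
    P=np.stack([(u-K[0,2])/K[0,0]*d,(v-K[1,2])/K[1,1]*d,d],-1)
    W=(P-t)@R; W[d==0]=np.nan
    return W
def st():
    s=telemetry.observe();print({k:np.round(s[k],3).tolist() for k in ('time','qpos','tool_pos','tool_rot','contact_force','opening','grip_force')});return s
E
python3 - <<'E'
from h import *
s=st()
print(Ro.from_euler('xyz',s['tool_rot']).as_matrix().round(3))
for n in('top','side'):
    p,d=shot(n,n+'0.png');np.savez(n+'0.npz',p=p,d=d);print(vision.get_calibration(n))
E
```

```text
pics
{'time': 0.0, 'qpos': [-1.268, 0.343, 1.525, -0.0, 1.275, -0.146], 'tool_pos': [0.228, -0.473, 0.404], 'tool_rot': [-3.14, -0.0, 0.449], 'contact_force': [-0.312, 0.212, 0.362], 'opening': 0.092, 'grip_force': 0.0}
[[ 0.901  0.434 -0.   ]
 [ 0.434 -0.901  0.001]
 [ 0.    -0.002 -1.   ]]
{'camera_matrix': array([[366.28834191,   0.        , 252.01136394],
       [  0.        , 366.28834191, 195.14691315],
       [  0.        ,   0.        ,   1.        ]]), 'rvec': array([ 2.19601955, -2.12712426,  0.18073989]), 'tvec': array([-0.02146304,  0.51515172,  1.39694358])}
{'camera_matrix': array([[412.48797049,   0.        , 255.0747443 ],
       [  0.        , 412.48797049, 189.8651428 ],
       [  0.        ,   0.        ,   1.        ]]), 'rvec': array([ 0.47846715, -2.75867259,  1.07519261]), 'tvec': array([0.47323726, 0.21144866, 1.32459609])}
```

View pics/top0.png

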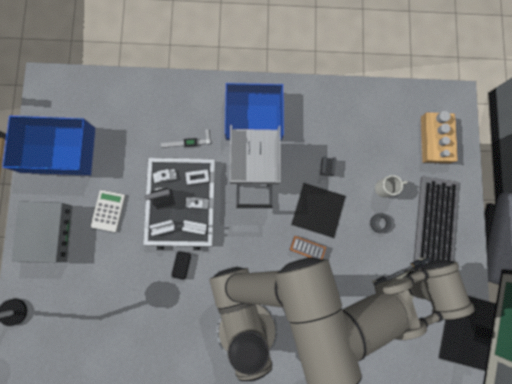

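View pics/side0.png

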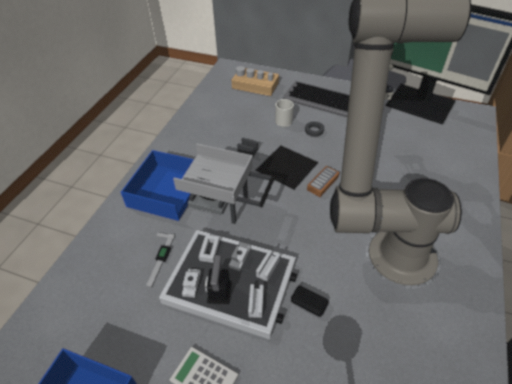

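The top view shows the stage at about px (180,202), with five samples at (165,175), (198,177), (198,202), (161,228) and (194,228). The lamp is at (160,198), the barrow tray at (255,155) with its handle at (253,207), the bin at (254,110) and the mat at (318,210). The side view shows the same layout.

```bash
cat > m.py <<'E'
from h import *
def blobs(p,W,box,zlo,zhi,amin=20,ok=None):
    z=W[...,2];m=(W[...,0]>box[0])&(W[...,0]<box[1])&(W[...,1]>box[2])&(W[...,1]<box[3])&(z>zlo)&(z<zhi)
    if ok is not None:m&=ok
    n,l,s,c=cv2.connectedComponentsWithStats(m.astype('uint8'),connectivity=4)
    for i in range(1,n):
        if s[i,4]<amin: continue
        q=W[l==i];(cx,cy),(a,b),ang=cv2.minAreaRect((q[:,:2]*1000).astype('float32'))
        if a<b:a,b,ang=b,a,ang+90
        ang=(ang+90)%180-90
        print('px',c[i].round(),'n',s[i,4],'ctr',round(cx),round(cy),'size',round(a),round(b),'long-axis yaw',round(ang,1),'mean',(q.mean(0)*1000).round(),'zmax',round(q[:,2].max()*1000),'rgb',p[l==i].mean(0).round())
E
python3 - <<'E'
from m import *
for n in('top','side'):
    f=np.load(n+'0.npz');p=f['p'];d=f['d'];W=cloud(n,d);np.save(n+'W.npy',W)
    print(n,(W[202,180]*1000).round() if n=='top' else '')
    print('stagesurf');blobs(p,W,(0.2,0.8,0,0.6),0.03,0.2,100)
    print('samples');blobs(p,W,(0.2,0.8,0.08,0.45),0.047,0.2,12)
    print('bw');blobs(p,W,(0.3,0.95,-0.25,0.08),0.1,0.25,12)
    print('bin');blobs(p,W,(0.3,0.95,-0.25,0.08),0.06,0.09,12)
    print('mat');blobs(p,W,(0.3,0.7,-0.5,-0.05),-0.02,0.02,100,p.max(2)<45)
    print('obst');blobs(p,W,(0.3,0.7,-0.5,-0.1),0.015,0.1,12)
E
```

```text
top [479. 272.  42.]
stagesurf
px [241. 160.] n 1399 ctr 626 52 size 347 108 long-axis yaw 1.2 mean [630.  42. 142.] zmax 193 rgb [128. 131. 135.]
px [180. 202.] n 5906 ctr 474 274 size 357 261 long-axis yaw 0.8 mean [477. 272.  50.] zmax 175 rgb [115. 118. 121.]
samples
px [226. 128.] n 32 ctr 771 107 size 56 5 long-axis yaw 1.2 mean [768. 107.  77.] zmax 88 rgb [ 61.  82. 134.]
px [165. 176.] n 225 ctr 577 335 size 85 38 long-axis yaw -76.6 mean [576. 333.  63.] zmax 77 rgb [160. 163. 167.]
px [197. 177.] n 196 ctr 578 208 size 88 52 long-axis yaw -77.2 mean [575. 208.  60.] zmax 68 rgb [169. 173. 177.]
px [161. 198.] n 437 ctr 490 333 size 88 66 long-axis yaw -75.0 mean [483. 328. 123.] zmax 175 rgb [67. 68. 70.]
px [197. 203.] n 223 ctr 475 207 size 89 36 long-axis yaw 88.7 mean [475. 203.  64.] zmax 80 rgb [146. 149. 153.]
px [195. 227.] n 202 ctr 382 208 size 84 42 long-axis yaw 80.5 mean [382. 209.  62.] zmax 79 rgb [179. 184. 188.]
px [162. 228.] n 213 ctr 376 330 size 84 36 long-axis yaw -74.2 mean [377. 329.  63.] zmax 83 rgb [167. 171. 175.]
bw
px [255. 161.] n 3045 ctr 60
[... 2304 characters left out ...]
 126.]
px [245. 185.] n 24 ctr 561 -64 size 16 11 long-axis yaw 45.2 mean [562. -64.  73.] zmax 89 rgb [46. 47. 47.]
px [233. 209.] n 32 ctr 560 55 size 17 10 long-axis yaw 42.3 mean [560.  56.  76.] zmax 89 rgb [59. 61. 62.]
mat
px [287. 167.] n 1313 ctr 471 -269 size 175 173 long-axis yaw 74.0 mean [ 470. -266.    6.] zmax 15 rgb [30. 30. 30.]
obst
px [313. 131.] n 55 ctr 426 -486 size 61 22 long-axis yaw -0.4 mean [ 426. -488.   23.] zmax 29 rgb [66. 67. 69.]
px [248. 146.] n 257 ctr 645 -305 size 72 61 long-axis yaw -7.9 mean [ 644. -301.   36.] zmax 53 rgb [57. 58. 60.]
px [320. 181.] n 367 ctr 317 -227 size 136 60 long-axis yaw 72.5 mean [ 325. -209.   33.] zmax 44 rgb [118. 107. 100.]
```

```bash
cat > go.py <<'E'
from h import *
def plan(*T,s=None):
    """targets (x,y,z of grasp point mm, yaw deg) -> each relative to the previous target"""
    s=s or telemetry.observe();p=np.array(s['tool_pos'])*1000+[0,0,-159];y=s['tool_rot'][2]
    for t in T:
        q=np.array(t[:3],float);ty=np.radians(t[3]);d=q-p
        a=np.array([np.cos(y),np.sin(y),0]);b=np.array([np.sin(y),-np.cos(y),0])
        r=-(ty-y)
        print(t,'-> dx %.0f dy %.0f dz %.0f roll %.3f'%(d@a,d@b,-d[2],r),' |d| %.0f q6~%.2f'%(np.linalg.norm(d),np.arctan2(q[1],q[0])+np.pi/2-ty))
        p,y=q,ty
E
python3 - <<'E'
from m import *
from go import plan
for n in('top','side'):
    p=np.load(n+'0.npz')['p'];W=np.load(n+'W.npy')
    print('bar');blobs(p,W,(0.4,0.6,0.25,0.4),0.145,0.2,12)
    print('body');blobs(p,W,(0.4,0.6,0.25,0.4),0.11,0.135,12)
    print('handle');blobs(p,W,(0.42,0.535,-.12,.1),0.1,0.2,8)
    z=W[...,2];m=(abs(W[...,0]-.5)<.02)&(abs(W[...,1]+.01)<.1)&(z>.1)
    print('arms',np.histogram(W[m][:,1]*1000,bins=range(-100,100,6)))
plan((476,0,300,25.7),(490,333,230,103),(490,333,162,103))
E
```

```text
bar
px [157. 195.] n 138 ctr 488 333 size 88 19 long-axis yaw -73.5 mean [488. 332. 168.] zmax 175 rgb [102. 103. 107.]
body
px [159. 190.] n 46 ctr 511 341 size 66 14 long-axis yaw -70.4 mean [511. 339. 120.] zmax 127 rgb [78. 79. 81.]
px [161. 200.] n 136 ctr 474 329 size 69 27 long-axis yaw -73.7 mean [474. 328. 121.] zmax 135 rgb [44. 46. 47.]
handle
px [254. 202.] n 279 ctr 495 -12 size 128 81 long-axis yaw -88.6 mean [477. -11. 136.] zmax 144 rgb [74. 76. 78.]
arms (array([ 0,  0,  0,  0, 22, 11,  0,  0,  0,  0,  0,  0,  0,  0,  0,  0,  0,
        0,  0,  0,  0,  0,  0,  0, 22, 11,  0,  0,  0,  0,  0,  0,  0]), array([-100,  -94,  -88,  -82,  -76,  -70,  -64,  -58,  -52,  -46,  -40,
        -34,  -28,  -22,  -16,  -10,   -4,    2,    8,   14,   20,   26,
         32,   38,   44,   50,   56,   62,   68,   74,   80,   86,   92,
         98]))
bar
px [216. 270.] n 214 ctr 490 336 size 88 18 long-axis yaw -74.1 mean [488. 339. 169.] zmax 174 rgb [86. 85. 87.]
body
px [218. 280.] n 325 ctr 491 339 size 66 62 long-axis yaw -69.8 mean [485. 341. 122.] zmax 133 rgb [38. 38. 39.]
handle
px [260. 190.] n 351 ctr 495 -9 size 137 80 long-axis yaw -88.9 mean [484.  -4. 137.] zmax 143 rgb [54. 55. 56.]
arms (array([ 0,  0,  0,  2, 13, 27, 14,  1,  0,  0,  0,  0,  0,  0,  0,  0,  0,
        0,  0,  0,  0,  0,  0,  1, 16, 32, 14,  0,  0,  0,  0,  0,  0]), array([-100,  -94,  -88,  -82,  -76,  -70,  -64,  -58,  -52,  -46,  -40,
        -34,  -28,  -22,  -16,  -10,   -4,    2,    8,   14,   20,   26,
         32,   38,   44,   50,   56,   62,   68,   74,   80,   86,   92,
         98]))
(476, 0, 300, 25.7) -> dx 429 dy -318 dz -55 roll 0.000  |d| 537 q6~1.12
(490, 333, 230, 103) -> dx 157 dy -294 dz 70 roll -1.349  |d| 341 q6~0.37
(490, 333, 162, 103) -> dx 0 dy 0 dz 68 roll -0.000  |d| 68 q6~0.37
```

```bash
python3 -m crank '[[1,429,-318,-55,0],[1,429,-318,-55,0],[1,429,-318,-55,0],[1,429,-318,-55,0],[1,429,-318,-55,0],[1,429,-318,-55,0],[1,429,-318,-55,0],[1,429,-318,-55,0],[1,429,-318,-55,0],[1,429,-318,-55,0],[1,429,-318,-55,0],[1,429,-318,-55,0]]' 30
python3 -c "
from go import *
st();plan((489,334,235,106),(489,334,162,106))"
```

```text
time: 1.1
tool_pos: [0.4597, -0.0306, 0.456]
tool_rot: [-3.142, 0.0, 0.449]
contact_force: [1.3, -0.9, 0.4]
opening: 0.0919
grip_force: 0.0
{'time': 1.1, 'qpos': [-0.233, 0.184, 1.596, -0.0, 1.362, 0.889], 'tool_pos': [0.46, -0.031, 0.456], 'tool_rot': [-3.142, 0.0, 0.449], 'contact_force': [1.288, -0.891, 0.368], 'opening': 0.092, 'grip_force': 0.0}
(489, 334, 235, 106) -> dx 185 dy -316 dz 62 roll -1.401  |d| 371 q6~0.32
(489, 334, 162, 106) -> dx 0 dy 0 dz 73 roll -0.000  |d| 73 q6~0.32
```

```bash
python3 -m crank '[[1,185,-316,62,-1.4],[1,185,-316,62,-1.4],[1,185,-316,62,-1.4],[1,185,-316,62,-1.4],[1,185,-316,62,-1.4],[1,185,-316,62,-1.4],[1,185,-316,62,-1.4],[1,185,-316,62,-1.4],[1,185,-316,62,-1.4],[1,185,-316,62,-1.4],[1,185,-316,62,-1.4],[1,185,-316,62,-1.4]]'
python3 -c "
from go import *
shot('side','s1.png')
st();plan((489,334,235,106),(489,334,162,106))"
```

```text
time: 2.1
tool_pos: [0.4885, 0.3332, 0.3927]
tool_rot: [-3.14, 0.001, 1.857]
contact_force: [0.5, 0.8, -0.7]
opening: 0.0918
grip_force: 0.0
{'time': 2.15, 'qpos': [0.468, 0.473, 1.351, -0.0, 1.319, 0.185], 'tool_pos': [0.489, 0.333, 0.393], 'tool_rot': [-3.14, 0.0, 1.854], 'contact_force': [0.197, -0.363, -1.029], 'opening': 0.092, 'grip_force': 0.0}
(489, 334, 235, 106) -> dx 1 dy 1 dz -1 roll 0.004  |d| 2 q6~0.32
(489, 334, 162, 106) -> dx 0 dy 0 dz 73 roll -0.000  |d| 73 q6~0.32
```

View pics/s1.png

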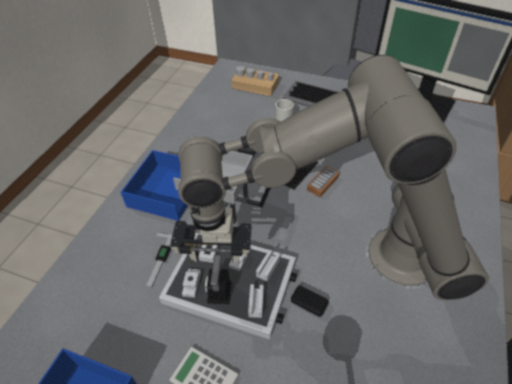

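The side view shows the open gripper at px (212,235) squarely above the lamp handle at (216,270). Its long body runs along the closing direction.

```bash
python3 -m crank '[[1,0,0,30,0],[1,0,0,55,0],[1,0,0,72,0],[1,0,0,72,0],[-1,0,0,72,0],[-1,0,0,72,0],[-1,0,0,72,0],[-1,0,0,72,0],[-1,0,0,72,0],[-1,0,0,72,0],[-1,0,0,72,0]]' 40
python3 -m crank '[[-1,0,0,-20,0],[-1,0,0,-45,0],[-1,0,0,-80,0],[-1,0,0,-120,0],[-1,0,0,-160,0],[-1,0,0,-190,0],[-1,0,0,-200,0],[-1,0,0,-200,0]]' 40
python3 -c "
from go import *
st();plan((471,-271,358,15),(471,-271,132,15))
plan((471,-271,358,75),(471,-271,132,75))
"
```

```text
time: 3.07
tool_pos: [0.4889, 0.3322, 0.3223]
tool_rot: [3.141, -0.0, 1.849]
contact_force: [-0.2, 0.1, -1.0]
opening: 0.0495
grip_force: 0.0
time: 3.73
tool_pos: [0.4886, 0.3321, 0.5258]
tool_rot: [3.134, -0.001, 1.849]
contact_force: [1.0, -0.1, -0.1]
opening: 0.0011
grip_force: 0.0
{'time': 3.733, 'qpos': [0.467, 0.412, 1.091, -0.0, 1.631, 0.189], 'tool_pos': [0.489, 0.332, 0.526], 'tool_rot': [3.134, -0.001, 1.849], 'contact_force': [1.024, -0.137, -0.126], 'opening': 0.001, 'grip_force': 0.0}
(471, -271, 358, 15) -> dx -575 dy -182 dz 9 roll 1.587  |d| 603 q6~0.79
(471, -271, 132, 15) -> dx 0 dy 0 dz 226 roll -0.000  |d| 226 q6~0.79
(471, -271, 358, 75) -> dx -575 dy -182 dz 9 roll 0.540  |d| 603 q6~-0.26
(471, -271, 132, 75) -> dx 0 dy 0 dz 226 roll -0.000  |d| 226 q6~-0.26
```

The fingers move at about 80 mm/s, so they had not closed on the handle before the lift. I'll reopen them and repeat with more closing time.

```bash
python3 -m crank '[[0.5,0,0,0,0],[0.5,0,0,0,0],[0.5,0,0,0,0],[0.5,0,0,20,0],[0.5,0,0,55,0],[0.5,0,0,90,0],[0.5,0,0,120,0],[0.5,0,0,130,0],[0.5,0,0,130,0],[0.5,0,0,130,0],[0.5,0,0,130,0]]' 40
python3 -c "
from m import *
p,d=shot('top');W=cloud('top',d);s=st()
p,d=shot('side','s2.png');W=cloud('side',d);blobs(p,W,(0.4,0.6,0.25,0.4),0.145,0.185,12)
"
```

```text
time: 4.65
tool_pos: [0.4893, 0.3325, 0.3939]
tool_rot: [3.138, -0.001, 1.849]
contact_force: [0.4, -0.1, 0.1]
opening: 0.0672
grip_force: 0.0
{'time': 4.7, 'qpos': [0.467, 0.472, 1.351, -0.0, 1.315, 0.189], 'tool_pos': [0.489, 0.332, 0.394], 'tool_rot': [3.138, -0.001, 1.849], 'contact_force': [-0.076, -0.243, -0.612], 'opening': 0.068, 'grip_force': 0.0}
px [216. 270.] n 216 ctr 490 336 size 89 19 long-axis yaw -73.1 mean [488. 339. 169.] zmax 175 rgb [84. 84. 86.]
```

View pics/s2.png

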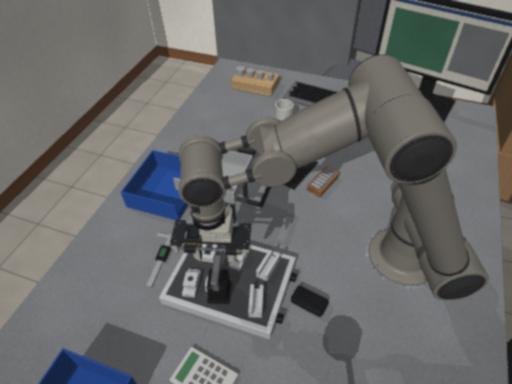

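The lamp is still upright and in place, with its handle at px (216,270).

```bash
python3 -m crank '[[0.5,0,0,30,0],[0.5,0,0,55,0],[0.5,0,0,71,0],[0.5,0,0,73,0],[-1,0,0,73,0],[-1,0,0,73,0],[-1,0,0,73,0],[-1,0,0,73,0],[-1,0,0,73,0],[-1,0,0,73,0],[-1,0,0,73,0],[-1,0,0,73,0]]' 40
python3 -m crank '[[-1,0,0,0,0],[-1,0,0,0,0],[-1,0,0,0,0],[-1,0,0,0,0],[-1,0,0,0,0]]' 40
python3 -c "
from go import *
st()"
```

```text
time: 5.75
tool_pos: [0.489, 0.3322, 0.3191]
tool_rot: [3.141, 0.0, 1.849]
contact_force: [1.5, 0.7, 0.9]
opening: 0.0203
grip_force: 0.6
time: 6.17
tool_pos: [0.489, 0.3322, 0.319]
tool_rot: [3.141, 0.0, 1.849]
contact_force: [1.2, -0.4, 1.7]
opening: 0.0179
grip_force: 40.0
{'time': 6.167, 'qpos': [0.467, 0.538, 1.457, -0.0, 1.146, 0.189], 'tool_pos': [0.489, 0.332, 0.319], 'tool_rot': [3.141, 0.0, 1.849], 'contact_force': [1.246, -0.408, 1.714], 'opening': 0.018, 'grip_force': 39.993}
```

```bash
python3 -m crank '[[-1,0,0,-8,0],[-1,0,0,-25,0],[-1,0,0,-50,0],[-1,0,0,-80,0],[-1,0,0,-110,0],[-1,0,0,-140,0],[-1,0,0,-170,0],[-1,0,0,-195,0],[-1,0,0,-208,0],[-1,0,0,-210,0]]' 40
python3 -m crank '[[-1,-8,-3,0,0],[-1,-25,-8,0,0],[-1,-50,-16,0,0],[-1,-80,-25,0,0],[-1,-110,-35,0,0],[-1,-140,-44,0,0],[-1,-170,-54,0,0],[-1,-200,-63,0,0],[-1,-230,-73,0,0],[-1,-260,-82,0,0],[-1,-290,-92,0,0],[-1,-320,-101,0,0]]'
python3 -m crank '[[-1,-30,-10,0,0.05],[-1,-60,-20,0,0.1],[-1,-90,-28,0,0.16],[-1,-120,-38,0,0.22],[-1,-150,-47,0,0.28],[-1,-180,-57,0,0.34],[-1,-205,-65,0,0.4],[-1,-228,-72,0,0.46],[-1,-244,-77,0,0.51],[-1,-253,-80,0,0.54],[-1,-255,-81,0,0.54],[-1,-255,-81,0,0.54]]'
python3 -c "
from m import *
from go import *
shot('side','s3.png');p,d=shot('top');W=cloud('top',d)
print('mat');blobs(p,W,(0.3,0.7,-0.5,-0.05),-0.02,0.02,100,p.max(2)<45)
st();plan((471,-271,132,75))
"
```

```text
time: 7.0
tool_pos: [0.4884, 0.3321, 0.532]
tool_rot: [3.137, -0.001, 1.849]
contact_force: [0.3, 0.5, -3.7]
opening: 0.0178
grip_force: 40.0
time: 8.0
tool_pos: [0.4786, -0.005, 0.5269]
tool_rot: [-3.138, -0.002, 1.849]
contact_force: [0.5, -0.8, -4.4]
opening: 0.0172
grip_force: 40.0
time: 9.0
tool_pos: [0.4713, -0.2709, 0.5277]
tool_rot: [-3.139, -0.001, 1.309]
contact_force: [-0.4, 1.3, -4.3]
opening: 0.0175
grip_force: 40.0
mat
px [308. 198.] n 362 ctr 501 -240 size 128 87 long-axis yaw -15.1 mean [ 516. -231.    4.] zmax 14 rgb [40. 40. 40.]
{'time': 9.1, 'qpos': [-0.661, 0.316, 1.226, 0.0, 1.601, -0.401], 'tool_pos': [0.472, -0.27, 0.529], 'tool_rot': [-3.141, -0.001, 1.311], 'contact_force': [0.128, 0.471, -4.754], 'opening': 0.018, 'grip_force': 39.993}
(471, -271, 132, 75) -> dx -1 dy -0 dz 238 roll 0.002  |d| 238 q6~-0.26
```

View pics/s3.png

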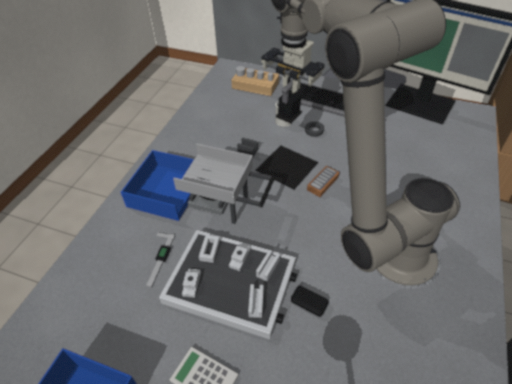

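The side view shows the lamp hanging upright in the gripper at px (290,100), above the free mat at (287,167).

```bash
python3 -m crank '[[-1,-1,0,15,0],[-1,-1,0,45,0],[-1,-1,0,75,0],[-1,-1,0,105,0],[-1,-1,0,135,0],[-1,-1,0,165,0],[-1,-1,0,195,0],[-1,-1,0,217,0],[-1,-1,0,230,0],[-1,-1,0,237,0],[-1,-1,0,241,0],[-1,-1,0,241,0]]' 40
python3 -m crank '[[-1,0,0,1,0],[-1,0,0,2,0],[-1,0,0,3,0],[-1,0,0,3.5,0],[-1,0,0,3.5,0]]' 40
python3 -m crank '[[-1,0,0,0.5,0],[-1,0,0,1,0],[-1,0,0,1,0]]' 40
```

```text
time: 10.1
tool_pos: [0.4716, -0.2711, 0.288]
tool_rot: [-3.142, -0.0, 1.31]
contact_force: [1.0, 0.6, -4.2]
opening: 0.0177
grip_force: 40.0
time: 10.52
tool_pos: [0.4714, -0.2717, 0.2847]
tool_rot: [3.141, 0.0, 1.309]
contact_force: [-0.1, 0.0, -3.5]
opening: 0.0176
grip_force: 40.0
time: 10.77
tool_pos: [0.4714, -0.2717, 0.2834]
tool_rot: [-3.142, 0.0, 1.309]
contact_force: [0.0, 0.5, -3.7]
opening: 0.0175
grip_force: 40.0
```

```bash
python3 -m crank '[[-1,0,0,0.5,0],[-1,0,0,1,0],[-1,0,0,1.3,0],[-1,0,0,1.3,0]]' 40
python3 -m crank '[[-1,0,0,0.5,0],[-1,0,0,1,0],[-1,0,0,1,0]]' 40
```

```text
time: 11.1
tool_pos: [0.4716, -0.2718, 0.2829]
tool_rot: [3.14, 0.001, 1.309]
contact_force: [-0.9, 0.2, 2.7]
opening: 0.0176
grip_force: 40.0
time: 11.35
tool_pos: [0.4719, -0.2718, 0.2828]
tool_rot: [3.139, 0.001, 1.309]
contact_force: [-0.5, 0.6, 8.5]
opening: 0.0179
grip_force: 40.0
```

```bash
python3 -m crank '[[-1,0,0,-1,0],[0.4,0,0,-1,0],[0.4,0,0,-1,0],[0.4,0,0,-1,0],[0.4,0,0,-1,0],[0.4,0,0,-1,0],[0.4,0,0,-1,0],[0.4,0,0,-1,0],[0.4,0,0,-1,0],[0.4,0,0,-1,0]]'
python3 -m crank '[[0.4,0,0,-10,0],[0.4,0,0,-30,0],[0.4,0,0,-70,0],[0.4,0,0,-110,0],[0.4,0,0,-140,0],[0.4,0,0,-150,0],[0.4,0,0,-150,0]]'
python3 - <<'E'
from m import *
from go import plan
shot('side','s4.png')
for n in('top','side'):
    p,d=shot(n,n+'5.png');W=cloud(n,d)
    print(n);blobs(p,W,(0.3,0.65,.14,0.4),0.05,0.12,12)
    print('lampbody');blobs(p,W,(0.38,0.56,-.37,-.17),0.06,0.15,12)
st()
E
```

```text
time: 12.18
tool_pos: [0.4714, -0.2716, 0.2821]
tool_rot: [-3.142, 0.0, 1.309]
contact_force: [-0.2, 0.2, -0.7]
opening: 0.0641
grip_force: 0.0
time: 12.77
tool_pos: [0.4715, -0.2717, 0.436]
tool_rot: [3.135, 0.003, 1.309]
contact_force: [0.4, -0.2, -0.1]
opening: 0.0641
grip_force: 0.0
top
px [165. 176.] n 215 ctr 576 335 size 84 37 long-axis yaw -75.6 mean [576. 333.  64.] zmax 81 rgb [161. 165. 169.]
px [197. 177.] n 182 ctr 576 209 size 84 45 long-axis yaw -79.9 mean [575. 209.  61.] zmax 71 rgb [172. 176. 180.]
px [197. 203.] n 213 ctr 475 205 size 84 37 long-axis yaw 89.3 mean [475. 202.  64.] zmax 81 rgb [164. 168. 172.]
px [163. 225.] n 85 ctr 385 332 size 84 20 long-axis yaw -76.2 mean [388. 329.  66.] zmax 79 rgb [165. 169. 174.]
px [194. 227.] n 136 ctr 382 208 size 83 36 long-axis yaw 81.4 mean [382. 211.  68.] zmax 80 rgb [180. 185. 189.]
px [163. 231.] n 71 ctr 366 326 size 83 14 long-axis yaw -73.9 mean [364. 325.  69.] zmax 78 rgb [169. 172. 177.]
lampbody
px [317. 205.] n 106 ctr 485 -248 size 65 32 long-axis yaw -33.2 mean [ 479. -247.  103.] zmax 139 rgb [80. 80. 8
[... 227 characters left out ...]
150. 153.]
px [268. 265.] n 324 ctr 384 211 size 86 39 long-axis yaw 80.8 mean [384. 215.  65.] zmax 79 rgb [145. 147. 149.]
px [191. 282.] n 354 ctr 579 338 size 86 37 long-axis yaw -76.4 mean [576. 344.  66.] zmax 80 rgb [147. 149. 151.]
px [256. 300.] n 327 ctr 378 333 size 87 36 long-axis yaw -73.6 mean [378. 335.  65.] zmax 79 rgb [149. 151. 153.]
lampbody
px [287. 150.] n 363 ctr 466 -264 size 85 60 long-axis yaw 53.9 mean [ 469. -260.   99.] zmax 141 rgb [53. 53. 55.]
{'time': 12.917, 'qpos': [-0.664, 0.359, 1.427, -0.0, 1.359, -0.402], 'tool_pos': [0.471, -0.271, 0.431], 'tool_rot': [-3.139, -0.001, 1.309], 'contact_force': [-0.546, -0.14, 0.705], 'opening': 0.064, 'grip_force': 0.0}
```

View pics/s4.png

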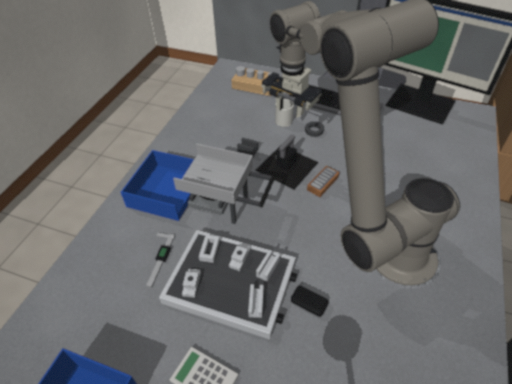

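The lamp stands upright on the mat at px (287,150), and all five samples are unchanged. I'll plan the first pick next.

```bash
python3 -c "
from go import *
plan((379,331,250,106),(379,331,62,106),(379,331,262,106),(592,-53,262,180.8),(592,-53,163,180.8))"
```

```text
(379, 331, 250, 106) -> dx 558 dy -245 dz 22 roll -0.541  |d| 610 q6~0.44
(379, 331, 62, 106) -> dx 0 dy 0 dz 188 roll -0.000  |d| 188 q6~0.44
(379, 331, 262, 106) -> dx 0 dy 0 dz -200 roll -0.000  |d| 200 q6~0.44
(592, -53, 262, 180.8) -> dx -428 dy 99 dz -0 roll -1.306  |d| 439 q6~-1.67
(592, -53, 163, 180.8) -> dx 0 dy 0 dz 99 roll -0.000  |d| 99 q6~-1.67
```

```bash
python3 -m crank '[[0.4,330,-145,0,0],[0.4,330,-145,0,0],[0.4,330,-145,0,0],[0.4,330,-145,0,0],[0.4,330,-145,0,0],[0.4,330,-145,0,0],[0.4,330,-145,0,0],[0.4,330,-145,0,0],[0.4,330,-145,0,0],[0.4,330,-145,0,0]]'
python3 -m crank '[[0.4,228,-100,22,-0.54],[0.4,228,-100,22,-0.54],[0.4,228,-100,22,-0.54],[0.4,228,-100,22,-0.54],[0.4,228,-100,22,-0.54],[0.4,228,-100,22,-0.54],[0.4,228,-100,22,-0.54],[0.4,228,-100,22,-0.54],[0.4,228,-100,22,-0.54]]'
python3 -c "
from go import *
st();plan((379,331,62,106))"
```

```text
time: 13.75
tool_pos: [0.4153, 0.0885, 0.4304]
tool_rot: [-3.137, -0.0, 1.314]
contact_force: [0.4, -1.3, -0.0]
opening: 0.0645
grip_force: 0.0
time: 14.5
tool_pos: [0.3794, 0.3303, 0.4086]
tool_rot: [-3.139, 0.002, 1.849]
contact_force: [0.6, -0.2, -0.2]
opening: 0.0642
grip_force: 0.0
{'time': 14.5, 'qpos': [0.564, 0.299, 1.575, -0.001, 1.27, 0.286], 'tool_pos': [0.379, 0.33, 0.409], 'tool_rot': [-3.139, 0.002, 1.849], 'contact_force': [0.605, -0.207, -0.201], 'opening': 0.064, 'grip_force': 0.0}
(379, 331, 62, 106) -> dx 1 dy -0 dz 188 roll -0.001  |d| 188 q6~0.44
```

```bash
python3 -m crank '[[0.4,0,0,40,0],[0.4,0,0,80,0],[0.4,0,0,120,0],[0.4,0,0,155,0],[0.4,0,0,178,0],[0.4,0,0,187,0],[0.4,0,0,187,0],[0.4,0,0,187,0]]'
python3 -m crank '[[-1,0,0,0,0],[-1,0,0,0,0],[-1,0,0,0,0],[-1,0,0,0,0],[-1,0,0,0,0],[-1,0,0,0,0],[-1,0,0,0,0],[-1,0,0,0,0],[-1,0,0,0,0],[-1,0,0,0,0]]' 30
python3 -m crank '[[-1,0,0,-15,0],[-1,0,0,-50,0],[-1,0,0,-90,0],[-1,0,0,-130,0],[-1,0,0,-170,0],[-1,0,0,-195,0],[-1,0,0,-200,0],[-1,0,0,-200,0]]'
python3 -c "
from go import *
plan((592,-53,262,180.8),(592,-53,163,180.8))"
```

```text
time: 15.17
tool_pos: [0.3801, 0.3301, 0.2238]
tool_rot: [3.141, 0.0, 1.847]
contact_force: [-0.3, 1.3, 0.5]
opening: 0.0644
grip_force: 0.0
time: 16.0
tool_pos: [0.3794, 0.3309, 0.2238]
tool_rot: [3.141, -0.0, 1.849]
contact_force: [-1.2, 0.2, 6.0]
opening: 0.036
grip_force: 30.0
time: 16.67
tool_pos: [0.3792, 0.3309, 0.4247]
tool_rot: [3.138, -0.001, 1.849]
contact_force: [0.2, -0.7, -0.8]
opening: 0.0356
grip_force: 30.0
(592, -53, 262, 180.8) -> dx -428 dy 99 dz 4 roll -1.307  |d| 439 q6~-1.67
(592, -53, 163, 180.8) -> dx 0 dy 0 dz 99 roll -0.000  |d| 99 q6~-1.67
```

```bash
python3 -m crank '[[-1,-428,99,3,-1.307],[-1,-428,99,3,-1.307],[-1,-428,99,3,-1.307],[-1,-428,99,3,-1.307],[-1,-428,99,3,-1.307],[-1,-428,99,3,-1.307],[-1,-428,99,3,-1.307],[-1,-428,99,3,-1.307],[-1,-428,99,3,-1.307],[-1,-428,99,3,-1.307],[-1,-428,99,3,-1.307],[-1,-428,99,3,-1.307]]'
python3 -m crank '[[-1,-428,99,3,-1.307]]'
python3 -c "
from go import *
shot('side','s6.png')
st();plan((592,-53,166,180.8))"
```

```text
time: 17.67
tool_pos: [0.5932, -0.0578, 0.4167]
tool_rot: [-3.141, -0.004, -3.124]
contact_force: [0.1, 0.6, -1.2]
opening: 0.0358
grip_force: 30.0
time: 17.75
tool_pos: [0.6302, -0.0494, 0.416]
tool_rot: [3.141, -0.011, -3.007]
contact_force: [2.0, -0.6, -1.2]
opening: 0.0358
grip_force: 30.0
{'time': 17.8, 'qpos': [-0.191, 0.554, 1.158, 0.001, 1.434, -1.91], 'tool_pos': [0.638, -0.045, 0.414], 'tool_rot': [3.139, -0.004, -2.993], 'contact_force': [2.519, 1.89, -1.855], 'opening': 0.035, 'grip_force': 29.961}
(592, -53, 166, 180.8) -> dx 47 dy -1 dz 89 roll -6.149  |d| 100 q6~-1.67
```

View pics/s6.png

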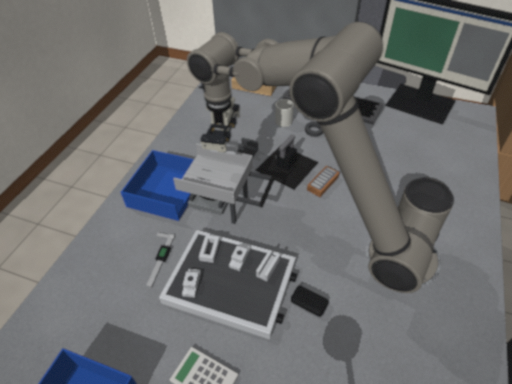

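The sample is held above the tray, but my extra row overshot by about 45 mm. I'll correct that and then lower.

```bash
sed -i 's/r=-(ty-y)/r=-((ty-y+np.pi)%(2*np.pi)-np.pi)/' go.py; python3 -c "
from go import *
plan((592,-53,258,180.8),(592,-53,166,180.8))"
```

```text
(592, -53, 258, 180.8) -> dx 47 dy -1 dz -3 roll 0.134  |d| 47 q6~-1.67
(592, -53, 166, 180.8) -> dx 0 dy 0 dz 92 roll -0.000  |d| 92 q6~-1.67
```

```bash
python3 -m crank '[[-1,30,-1,-3,0.1],[-1,47,-1,-3,0.134],[-1,47,-1,-3,0.134],[-1,47,-1,-3,0.134]]'
python3 -c "
from go import *
st();plan((592,-53,166,180.8))"
```

```text
time: 18.13
tool_pos: [0.5857, -0.051, 0.421]
tool_rot: [3.141, -0.003, -3.136]
contact_force: [0.6, 0.1, -0.9]
opening: 0.0361
grip_force: 30.0
{'time': 18.133, 'qpos': [-0.217, 0.448, 1.314, 0.0, 1.382, -1.794], 'tool_pos': [0.586, -0.051, 0.421], 'tool_rot': [3.141, -0.003, -3.136], 'contact_force': [0.554, 0.137, -0.872], 'opening': 0.036, 'grip_force': 29.961}
(592, -53, 166, 180.8) -> dx -6 dy -2 dz 96 roll -0.009  |d| 96 q6~-1.67
```

```bash
python3 -m crank '[[-1,-6,-2,20,0],[-1,-6,-2,50,0],[-1,-6,-2,75,0],[-1,-6,-2,90,0],[-1,-6,-2,94,0],[-1,-6,-2,95,0],[-1,-6,-2,95,0]]'
python3 -m crank '[[-0.06,0,0,0.5,0],[-0.06,0,0,0.5,0],[-0.06,0,0,0.5,0],[-0.06,0,0,0.5,0]]'
python3 -m crank '[[-0.06,0,0,-10,0],[-0.06,0,0,-40,0],[-0.06,0,0,-80,0],[0.3,0,0,-100,0],[0.4,0,0,-100,0],[0.4,0,0,-100,0]]'
python3 - <<'E'
from m import *
from go import plan
for n in('top','side'):
    p,d=shot(n);W=cloud(n,d)
    print(n);blobs(p,W,(0.3,0.65,.14,0.4),0.05,0.12,12)
    print('tray');blobs(p,W,(0.548,0.745,-.088,.07),.153,.185,12)
st();plan((383,210,265,81),(383,210,64,81),(383,210,264,81),(592,33,264,0.8),(592,33,166,.8))
E
```

```text
time: 18.72
tool_pos: [0.5931, -0.0528, 0.3264]
tool_rot: [3.141, 0.001, -3.135]
contact_force: [4.9, 0.6, -3.5]
opening: 0.0362
grip_force: 30.0
time: 19.05
tool_pos: [0.592, -0.0524, 0.3269]
tool_rot: [3.14, -0.001, -3.136]
contact_force: [1.2, 5.3, -2.4]
opening: 0.0428
grip_force: 2.5
time: 19.55
tool_pos: [0.5918, -0.0535, 0.4295]
tool_rot: [-3.14, 0.004, -3.137]
contact_force: [0.1, -1.4, -0.6]
opening: 0.0586
grip_force: 0.0
top
px [164. 176.] n 213 ctr 577 335 size 84 38 long-axis yaw -74.9 mean [576. 334.  64.] zmax 78 rgb [164. 167. 171.]
px [197. 177.] n 184 ctr 576 208 size 85 45 long-axis yaw -80.8 mean [575. 209.  61.] zmax 70 rgb [174. 178. 182.]
px [197. 203.] n 210 ctr 475 204 size 83 37 long-axis yaw 89.6 mean [475. 203.  64.] zmax 79 rgb [166. 170. 174.]
px [195. 224.] n 70 ctr 392 207 size 84 16 long-axis yaw 80.0 mean [394. 206.  68.] zmax 79 rgb [186. 190. 194.]
px [193. 230.] n 67 ctr 371 210 size 83 15 long-axis yaw 81.5 mean [370. 212.  68.] zmax 79 rgb [179. 184. 188.]
tray
px [264. 175.] n 38 ctr 572 -44 size 40 12 long-axis yaw 1.2 mean [572. -43. 171.] zm
[... 593 characters left out ...]
54. 157.]
tray
px [234. 166.] n 261 ctr 595 -51 size 77 44 long-axis yaw -1.3 mean [595. -50. 168.] zmax 178 rgb [162. 163. 166.]
{'time': 19.65, 'qpos': [-0.219, 0.457, 1.285, -0.001, 1.401, -1.794], 'tool_pos': [0.592, -0.053, 0.427], 'tool_rot': [-3.141, -0.002, -3.137], 'contact_force': [-1.007, -0.499, 0.284], 'opening': 0.063, 'grip_force': 0.0}
(383, 210, 265, 81) -> dx 207 dy 264 dz 3 roll 1.733  |d| 336 q6~0.66
(383, 210, 64, 81) -> dx 0 dy 0 dz 201 roll -0.000  |d| 201 q6~0.66
(383, 210, 264, 81) -> dx 0 dy 0 dz -200 roll -0.000  |d| 200 q6~0.66
(592, 33, 264, 0.8) -> dx -142 dy 234 dz -0 roll 1.400  |d| 274 q6~1.61
(592, 33, 166, 0.8) -> dx 0 dy 0 dz 98 roll -0.000  |d| 98 q6~1.61
```

```bash
python3 -c "
from go import *
plan((383,210,265,261),(383,210,64,261),(383,210,264,261),(592,33,264,180.8),(592,33,166,180.8))"
python3 -m crank '[[0.4,207,264,3,-1.41],[0.4,207,264,3,-1.41],[0.4,207,264,3,-1.41],[0.4,207,264,3,-1.41],[0.4,207,264,3,-1.41],[0.4,207,264,3,-1.41],[0.4,207,264,3,-1.41],[0.4,207,264,3,-1.41],[0.4,207,264,3,-1.41],[0.4,207,264,3,-1.41],[0.4,207,264,3,-1.41],[0.4,207,264,3,-1.41]]'
python3 -c "
from go import *
st();plan((383,210,64,261))"
```

```text
(383, 210, 265, 261) -> dx 207 dy 264 dz 3 roll -1.409  |d| 336 q6~-2.48
(383, 210, 64, 261) -> dx 0 dy 0 dz 201 roll -0.000  |d| 201 q6~-2.48
(383, 210, 264, 261) -> dx 0 dy 0 dz -200 roll -0.000  |d| 200 q6~-2.48
(592, 33, 264, 180.8) -> dx 142 dy -234 dz -0 roll 1.400  |d| 274 q6~-1.53
(592, 33, 166, 180.8) -> dx 0 dy 0 dz 98 roll -0.000  |d| 98 q6~-1.53
time: 20.65
tool_pos: [0.3831, 0.21, 0.4231]
tool_rot: [3.139, -0.002, -1.719]
contact_force: [0.6, 0.5, -0.7]
opening: 0.0641
grip_force: 0.0
{'time': 20.65, 'qpos': [0.326, 0.164, 1.714, -0.001, 1.266, -2.668], 'tool_pos': [0.383, 0.21, 0.423], 'tool_rot': [3.139, -0.002, -1.719], 'contact_force': [0.598, 0.499, -0.699], 'opening': 0.064, 'grip_force': 0.0}
(383, 210, 64, 261) -> dx -0 dy 0 dz 200 roll 0.009  |d| 200 q6~-2.48
```

```bash
python3 -m crank '[[0.4,0,0,40,0],[0.4,0,0,80,0],[0.4,0,0,120,0],[0.4,0,0,160,0],[0.4,0,0,188,0],[0.4,0,0,199,0],[0.4,0,0,199,0],[0.4,0,0,199,0]]'
python3 -m crank '[[-1,0,0,0,0],[-1,0,0,0,0],[-1,0,0,0,0],[-1,0,0,0,0],[-1,0,0,0,0],[-1,0,0,0,0],[-1,0,0,0,0],[-1,0,0,0,0],[-1,0,0,0,0],[-1,0,0,0,0]]' 30
python3 -m crank '[[-1,0,0,-15,0],[-1,0,0,-50,0],[-1,0,0,-90,0],[-1,0,0,-130,0],[-1,0,0,-170,0],[-1,0,0,-195,0],[-1,0,0,-200,0],[-1,0,0,-200,0]]'
python3 -m crank '[[-1,30,-50,0,0.12],[-1,60,-100,0,0.24],[-1,90,-150,0,0.36],[-1,120,-200,0,0.48],[-1,142,-234,0,0.6],[-1,142,-234,0,0.72],[-1,142,-234,0,0.84],[-1,142,-234,0,0.96],[-1,142,-234,0,1.08],[-1,142,-234,0,1.2],[-1,142,-234,0,1.32],[-1,142,-234,0,1.4]]'
python3 -c "
from go import *
st();plan((592,33,166,180.8))"
```

```text
time: 21.32
tool_pos: [0.3832, 0.2095, 0.2244]
tool_rot: [3.139, -0.002, -1.726]
contact_force: [0.6, -1.1, 0.4]
opening: 0.0641
grip_force: 0.0
time: 22.15
tool_pos: [0.3838, 0.2098, 0.2259]
tool_rot: [-3.141, 0.0, -1.726]
contact_force: [-1.0, -1.0, 7.0]
opening: 0.036
grip_force: 30.0
time: 22.82
tool_pos: [0.3836, 0.2098, 0.4266]
tool_rot: [-3.138, 0.002, -1.726]
contact_force: [0.3, 0.6, -1.8]
opening: 0.0361
grip_force: 30.0
time: 23.82
tool_pos: [0.5927, 0.0331, 0.4219]
tool_rot: [3.141, -0.006, -3.133]
contact_force: [0.2, 0.0, -1.1]
opening: 0.0357
grip_force: 30.0
{'time': 23.817, 'qpos': [-0.073, 0.46, 1.293, -0.0, 1.394, -1.653], 'tool_pos': [0.593, 0.033, 0.422], 'tool_rot': [3.141, -0.006, -3.133], 'contact_force': [0.159, 0.014, -1.115], 'opening': 0.036, 'grip_force': 29.991}
(592, 33, 166, 180.8) -> dx 1 dy -0 dz 97 roll -0.005  |d| 97 q6~-1.53
```

```bash
python3 -m crank '[[-1,0,0,20,0],[-1,0,0,50,0],[-1,0,0,75,0],[-1,0,0,90,0],[-1,0,0,94,0],[-1,0,0,95,0],[-1,0,0,95,0]]'
python3 -m crank '[[-0.06,0,0,0.5,0],[-0.06,0,0,0.5,0],[-0.06,0,0,0.5,0],[-0.06,0,0,0.5,0]]'
python3 -m crank '[[-0.06,0,0,-10,0],[-0.06,0,0,-40,0],[-0.06,0,0,-80,0],[0.3,0,0,-100,0],[0.4,0,0,-100,0],[0.4,0,0,-100,0]]'
python3 - <<'E'
from m import *
from go import plan
for n in('top','side'):
    p,d=shot(n);W=cloud(n,d)
    print(n);blobs(p,W,(0.3,0.65,.14,0.4),0.05,0.12,12)
    print('tray');blobs(p,W,(0.548,0.745,-.088,.067),.153,.185,12)
st();plan((477,206,265,268.5),(477,206,66,268.5),(477,206,266,268.5),(686,-53,264,180.8),(686,-53,166,180.8))
E
```

```text
time: 24.4
tool_pos: [0.5928, 0.0332, 0.3295]
tool_rot: [3.142, -0.001, -3.126]
contact_force: [0.5, -0.3, 0.0]
opening: 0.0356
grip_force: 30.0
time: 24.73
tool_pos: [0.5929, 0.0332, 0.3306]
tool_rot: [-3.141, 0.001, -3.126]
contact_force: [-0.4, -0.6, -0.2]
opening: 0.0433
grip_force: 0.0
time: 25.23
tool_pos: [0.5927, 0.0333, 0.432]
tool_rot: [-3.141, 0.004, -3.126]
contact_force: [0.3, 0.8, -0.5]
opening: 0.0587
grip_force: 0.0
top
px [165. 176.] n 215 ctr 577 335 size 84 37 long-axis yaw -76.6 mean [576. 333.  64.] zmax 81 rgb [165. 169. 173.]
px [197. 177.] n 185 ctr 576 208 size 84 46 long-axis yaw -79.8 mean [575. 208.  61.] zmax 69 rgb [174. 178. 182.]
px [197. 203.] n 215 ctr 475 204 size 84 36 long-axis yaw 89.0 mean [475. 203.  64.] zmax 79 rgb [168. 172. 176.]
tray
px [240. 174.] n 41 ctr 572 42 size 42 11 long-axis yaw 1.9 mean [572.  43. 170.] zmax 177 rgb [179. 183. 187.]
px [247. 174.] n 27 ctr 574 17 size 47 7 long-axis yaw 5.9 mean [573.  17. 171.] zmax 177 rgb [181. 185. 188.]
px [271. 175.] n 31 ctr 572 -67 size 37 7 long-axis yaw 0.7 mean [571. -68. 169.] zmax 1
[... 491 characters left out ...]

px [224. 183.] n 277 ctr 596 34 size 85 39 long-axis yaw 0.0 mean [596.  34. 169.] zmax 178 rgb [159. 161. 164.]
{'time': 25.333, 'qpos': [-0.073, 0.454, 1.283, -0.0, 1.406, -1.659], 'tool_pos': [0.592, 0.033, 0.429], 'tool_rot': [3.142, -0.001, -3.126], 'contact_force': [0.008, 0.813, -0.796], 'opening': 0.063, 'grip_force': 0.0}
(477, 206, 265, 268.5) -> dx 113 dy 174 dz 5 roll -1.529  |d| 208 q6~-2.71
(477, 206, 66, 268.5) -> dx 0 dy 0 dz 199 roll -0.000  |d| 199 q6~-2.71
(477, 206, 266, 268.5) -> dx 0 dy 0 dz -200 roll -0.000  |d| 200 q6~-2.71
(686, -53, 264, 180.8) -> dx 253 dy -216 dz 2 roll 1.531  |d| 333 q6~-1.66
(686, -53, 166, 180.8) -> dx 0 dy 0 dz 98 roll -0.000  |d| 98 q6~-1.66
```

```bash
python3 -m crank '[[0.4,113,174,5,-0.125],[0.4,113,174,5,-0.25],[0.4,113,174,5,-0.375],[0.4,113,174,5,-0.5],[0.4,113,174,5,-0.625],[0.4,113,174,5,-0.75],[0.4,113,174,5,-0.875],[0.4,113,174,5,-1.0],[0.4,113,174,5,-1.125],[0.4,113,174,5,-1.25],[0.4,113,174,5,-1.375],[0.4,113,174,5,-1.5]]'
python3 -m crank '[[0.4,0,0,40,-0.03],[0.4,0,0,80,-0.03],[0.4,0,0,120,-0.03],[0.4,0,0,160,-0.03],[0.4,0,0,188,-0.03],[0.4,0,0,198,-0.03],[0.4,0,0,198,-0.03],[0.4,0,0,198,-0.03]]'
python3 -c "
from go import *
st();plan((477,206,66,268.5))"
```

```text
time: 26.33
tool_pos: [0.477, 0.2055, 0.4233]
tool_rot: [3.138, -0.001, -1.62]
contact_force: [-0.3, 0.1, -0.7]
opening: 0.0642
grip_force: 0.0
time: 27.0
tool_pos: [0.4774, 0.2055, 0.227]
tool_rot: [3.141, -0.0, -1.596]
contact_force: [-0.4, -0.4, -0.6]
opening: 0.0643
grip_force: 0.0
{'time': 27.0, 'qpos': [0.259, 0.546, 1.757, -0.0, 0.839, -2.857], 'tool_pos': [0.477, 0.206, 0.227], 'tool_rot': [3.141, -0.0, -1.596], 'contact_force': [-0.393, -0.386, -0.563], 'opening': 0.064, 'grip_force': 0.0}
(477, 206, 66, 268.5) -> dx -0 dy 0 dz 2 roll 0.001  |d| 2 q6~-2.71
```

```bash
python3 -m crank '[[-1,0,0,0,0],[-1,0,0,0,0],[-1,0,0,0,0],[-1,0,0,0,0],[-1,0,0,0,0],[-1,0,0,0,0],[-1,0,0,0,0],[-1,0,0,0,0],[-1,0,0,0,0],[-1,0,0,0,0]]' 30
python3 -m crank '[[-1,0,0,-15,0],[-1,0,0,-50,0],[-1,0,0,-90,0],[-1,0,0,-130,0],[-1,0,0,-170,0],[-1,0,0,-195,0],[-1,0,0,-200,0],[-1,0,0,-200,0]]'
python3 -m crank '[[-1,25,-21,0,0.12],[-1,50,-43,0,0.25],[-1,75,-64,0,0.37],[-1,100,-85,0,0.5],[-1,125,-107,0,0.62],[-1,150,-128,0,0.75],[-1,175,-149,0,0.87],[-1,200,-171,0,1.0],[-1,225,-192,0,1.12],[-1,243,-208,0,1.25],[-1,253,-216,0,1.37],[-1,253,-216,0,1.49]]'
python3 -c "
from go import *
st();plan((686,-53,264,180.8),(686,-53,167,180.8))"
```

```text
time: 27.83
tool_pos: [0.4774, 0.2055, 0.2276]
tool_rot: [-3.14, 0.0, -1.596]
contact_force: [-0.8, -0.2, 6.1]
opening: 0.0358
grip_force: 30.0
time: 28.5
tool_pos: [0.4771, 0.2055, 0.4283]
tool_rot: [-3.138, 0.001, -1.596]
contact_force: [-0.4, 0.3, -3.1]
opening: 0.0356
grip_force: 30.0
time: 29.5
tool_pos: [0.6879, -0.0561, 0.4219]
tool_rot: [3.141, -0.006, -3.096]
contact_force: [0.4, 0.3, -0.7]
opening: 0.0358
grip_force: 30.0
{'time': 29.5, 'qpos': [-0.192, 0.657, 0.953, -0.001, 1.537, -1.809], 'tool_pos': [0.688, -0.056, 0.422], 'tool_rot': [3.141, -0.006, -3.096], 'contact_force': [0.432, 0.251, -0.66], 'opening': 0.036, 'grip_force': 29.963}
(686, -53, 264, 180.8) -> dx 2 dy 3 dz -1 roll 0.032  |d| 4 q6~-1.66
(686, -53, 167, 180.8) -> dx 0 dy 0 dz 97 roll -0.000  |d| 97 q6~-1.66
```

```bash
python3 -m crank '[[-1,2,3,15,0.03],[-1,2,3,50,0.03],[-1,2,3,75,0.03],[-1,2,3,90,0.03],[-1,2,3,95,0.03],[-1,2,3,96,0.03],[-1,2,3,96,0.03]]'
python3 -m crank '[[-0.06,0,0,0.5,0],[-0.06,0,0,0.5,0],[-0.06,0,0,0.5,0],[-0.06,0,0,0.5,0]]'
python3 -m crank '[[-0.06,0,0,-10,0],[-0.06,0,0,-40,0],[-0.06,0,0,-80,0],[0.3,0,0,-100,0],[0.4,0,0,-100,0],[0.4,0,0,-100,0]]'
python3 - <<'E'
from m import *
from go import plan
for n in('top','side'):
    p,d=shot(n);W=cloud(n,d)
    print(n);blobs(p,W,(0.3,0.65,.14,0.4),0.05,0.12,12)
    print('tray');blobs(p,W,(0.548,0.745,-.088,.067),.153,.185,12)
st();plan((578,336,265,104),(578,336,66,104),(578,336,266,104),(686,33,264,180.8),(686,33,167,180.8))
E
```

```text
time: 30.08
tool_pos: [0.6841, -0.05, 0.3281]
tool_rot: [3.141, -0.004, -3.116]
contact_force: [0.2, 0.2, -1.8]
opening: 0.036
grip_force: 30.0
time: 30.42
tool_pos: [0.6845, -0.0501, 0.3305]
tool_rot: [-3.141, 0.0, -3.116]
contact_force: [0.2, 0.2, 1.2]
opening: 0.0434
grip_force: 0.0
time: 30.92
tool_pos: [0.6843, -0.05, 0.433]
tool_rot: [-3.141, 0.004, -3.116]
contact_force: [-0.4, 1.0, -0.6]
opening: 0.0585
grip_force: 0.0
top
px [164. 176.] n 209 ctr 577 335 size 83 38 long-axis yaw -75.7 mean [576. 334.  64.] zmax 78 rgb [165. 169. 173.]
px [197. 177.] n 184 ctr 579 209 size 85 50 long-axis yaw -81.1 mean [575. 208.  61.] zmax 70 rgb [174. 178. 182.]
tray
px [268. 144.] n 83 ctr 685 -52 size 33 31 long-axis yaw -89.4 mean [686. -53. 172.] zmax 178 rgb [167. 171. 174.]
px [240. 168.] n 55 ctr 593 44 size 82 7 long-axis yaw 1.9 mean [592.  45. 171.] zmax 178 rgb [166. 169. 171.]
side
px [209. 247.] n 292 ctr 578 211 size 89 45 long-axis yaw -80.1 mean [577. 214.  62.] zmax 70 rgb [162. 164. 167.]
px [191. 282.] n 351 ctr 579 338 size 87 36 long-axis yaw -76.9 mean [576. 343.  66.] zmax 79 rgb [155. 157. 159.]
tray
px [222. 164.] n 497 ctr 641 -56 size 173 58 long-axis yaw -1.6 mean [637. -48. 167.] zmax 179 rgb [160. 162. 164.]
px [224. 183.] n 277 ctr 595 32 size 82 43 long-axis yaw 0.4 mean [596.  34. 168.] zmax 179 rgb [155. 157. 159.]
{'time': 31.017, 'qpos': [-0.185, 0.644, 0.957, -0.0, 1.542, -1.781], 'tool_pos': [0.684, -0.05, 0.43], 'tool_rot': [3.141, -0.002, -3.116], 'contact_force': [0.558, 0.823, -0.121], 'opening': 0.063, 'grip_force': 0.0}
(578, 336, 265, 104) -> dx 96 dy 389 dz 6 roll 1.352  |d| 400 q6~0.28
(578, 336, 66, 104) -> dx 0 dy 0 dz 199 roll -0.000  |d| 199 q6~0.28
(578, 336, 266, 104) -> dx 0 dy 0 dz -200 roll -0.000  |d| 200 q6~0.28
(686, 33, 264, 180.8) -> dx -320 dy 31 dz 2 roll -1.340  |d| 322 q6~-1.54
(686, 33, 167, 180.8) -> dx 0 dy 0 dz 97 roll -0.000  |d| 97 q6~-1.54
```

```bash
python3 -m crank '[[0.4,96,389,6,1.35],[0.4,96,389,6,1.35],[0.4,96,389,6,1.35],[0.4,96,389,6,1.35],[0.4,96,389,6,1.35],[0.4,96,389,6,1.35],[0.4,96,389,6,1.35],[0.4,96,389,6,1.35],[0.4,96,389,6,1.35],[0.4,96,389,6,1.35],[0.4,96,389,6,1.35],[0.4,96,389,6,1.35]]'
python3 -c "
from go import *
st();plan((578,336,66,104))"
```

```text
time: 32.02
tool_pos: [0.5776, 0.3386, 0.4223]
tool_rot: [-3.138, 0.001, 1.816]
contact_force: [0.6, -0.8, 0.1]
opening: 0.0641
grip_force: 0.0
{'time': 32.017, 'qpos': [0.416, 0.612, 1.035, -0.0, 1.499, 0.171], 'tool_pos': [0.578, 0.339, 0.422], 'tool_rot': [-3.138, 0.001, 1.816], 'contact_force': [0.612, -0.835, 0.063], 'opening': 0.064, 'grip_force': 0.0}
(578, 336, 66, 104) -> dx -3 dy -0 dz 197 roll 0.001  |d| 197 q6~0.28
```

```bash
python3 -m crank '[[0.4,-1,0,40,0],[0.4,-1,0,80,0],[0.4,-1,0,120,0],[0.4,-1,0,160,0],[0.4,-1,0,188,0],[0.4,-1,0,197,0],[0.4,-1,0,197,0],[0.4,-1,0,197,0]]'
python3 -m crank '[[-1,0,0,0,0],[-1,0,0,0,0],[-1,0,0,0,0],[-1,0,0,0,0],[-1,0,0,0,0],[-1,0,0,0,0],[-1,0,0,0,0],[-1,0,0,0,0],[-1,0,0,0,0],[-1,0,0,0,0]]' 30
python3 -m crank '[[-1,0,0,-15,0],[-1,0,0,-50,0],[-1,0,0,-90,0],[-1,0,0,-130,0],[-1,0,0,-170,0],[-1,0,0,-195,0],[-1,0,0,-200,0],[-1,0,0,-200,0]]'
python3 -m crank '[[-1,-32,3,0,-0.12],[-1,-64,6,0,-0.24],[-1,-96,9,0,-0.36],[-1,-128,12,0,-0.48],[-1,-160,15,0,-0.6],[-1,-192,18,0,-0.72],[-1,-224,21,0,-0.84],[-1,-256,24,0,-0.96],[-1,-288,27,0,-1.08],[-1,-310,30,0,-1.2],[-1,-320,31,0,-1.32],[-1,-320,31,0,-1.34]]'
python3 -c "
from go import *
st();plan((686,33,167,180.8))"
```

```text
time: 32.68
tool_pos: [0.5796, 0.3349, 0.2281]
tool_rot: [3.141, 0.0, 1.818]
contact_force: [-0.7, -0.1, 0.3]
opening: 0.0642
grip_force: 0.0
time: 33.52
tool_pos: [0.5791, 0.3355, 0.2283]
tool_rot: [3.14, -0.0, 1.817]
contact_force: [-0.3, 0.5, 5.1]
opening: 0.0358
grip_force: 30.0
time: 34.18
tool_pos: [0.5789, 0.3354, 0.4293]
tool_rot: [3.138, -0.001, 1.817]
contact_force: [0.1, 0.1, -1.6]
opening: 0.0359
grip_force: 30.0
time: 35.18
tool_pos: [0.6876, 0.0296, 0.4235]
tool_rot: [-3.141, -0.005, -3.125]
contact_force: [0.1, 0.3, -1.3]
opening: 0.0358
grip_force: 30.0
{'time': 35.183, 'qpos': [-0.068, 0.652, 0.958, -0.001, 1.536, -1.655], 'tool_pos': [0.688, 0.03, 0.424], 'tool_rot': [-3.141, -0.005, -3.125], 'contact_force': [0.08, 0.266, -1.289], 'opening': 0.036, 'grip_force': 29.955}
(686, 33, 167, 180.8) -> dx 2 dy 3 dz 98 roll 0.002  |d| 98 q6~-1.54
```

```bash
python3 -m crank '[[-1,0,3,15,0],[-1,0,3,50,0],[-1,0,3,75,0],[-1,0,3,90,0],[-1,0,3,94,0],[-1,0,3,95,0],[-1,0,3,95,0]]'
python3 -m crank '[[-0.06,0,0,0.5,0],[-0.06,0,0,0.5,0],[-0.06,0,0,0.5,0],[-0.06,0,0,0.5,0]]'
python3 -m crank '[[-0.06,0,0,-10,0],[-0.06,0,0,-40,0],[-1,0,0,-60,0],[-1,0,0,-80,0],[-1,0,0,-80,0],[-1,0,0,-80,0],[-1,0,0,-80,0],[-1,0,0,-80,0]]'
python3 - <<'E'
from m import *
from go import plan
p,d=shot('side','s7.png');W=cloud('side',d)
blobs(p,W,(0.3,0.65,.14,0.4),0.05,0.12,12)
print('tray');blobs(p,W,(0.548,0.745,-.088,.067),.153,.185,12)
p,d=shot('top');W=cloud('top',d)
print('tray');blobs(p,W,(0.548,0.745,-.088,.067),.153,.185,12);blobs(p,W,(0.5,0.8,-.15,.12),.185,.21,5)
st();plan((686,-10,250,180.8),(686,-10,166,180.8))
E
```

```text
time: 35.77
tool_pos: [0.6868, 0.0363, 0.3322]
tool_rot: [3.142, -0.0, -3.127]
contact_force: [-0.6, -0.1, -1.2]
opening: 0.036
grip_force: 30.0
time: 36.1
tool_pos: [0.687, 0.0356, 0.3327]
tool_rot: [-3.141, 0.001, -3.127]
contact_force: [-0.4, -1.2, -0.6]
opening: 0.043
grip_force: 0.0
time: 36.77
tool_pos: [0.6867, 0.0356, 0.4104]
tool_rot: [3.141, -0.003, -3.126]
contact_force: [-0.2, 0.9, 0.8]
opening: 0.0079
grip_force: 0.0
px [209. 247.] n 297 ctr 578 210 size 87 46 long-axis yaw -80.1 mean [577. 214.  62.] zmax 72 rgb [164. 166. 169.]
tray
px [223. 164.] n 487 ctr 640 -58 size 167 57 long-axis yaw 1.2 mean [634. -48. 167.] zmax 180 rgb [147. 149. 151.]
px [213. 180.] n 504 ctr 640 34 size 172 41 long-axis yaw 1.4 mean [634.  36. 168.] zmax 179 rgb [156. 158. 160.]
tray
px [244. 145.] n 56 ctr 680 35 size 33 25 long-axis yaw -89.7 mean [678.  34. 172.] zmax 178 rgb [155. 158. 161.]
px [268. 149.] n 100 ctr 668 -56 size 57 27 long-axis yaw -1.9 mean [668. -56. 167.] zmax 176 rgb [126. 128. 131.]
px [264. 170.] n 60 ctr 590 -44 size 77 12 long-axis yaw 1.6 mean [587. -43. 171.] 
[... 478 characters left out ...]
px [279. 175.] n 27 ctr 574 -97 size 63 14 long-axis yaw -10.7 mean [570. -95. 188.] zmax 192 rgb [129. 131. 133.]
px [263. 181.] n 9 ctr 544 -37 size 25 4 long-axis yaw -88.5 mean [545. -37. 189.] zmax 191 rgb [144. 146. 148.]
px [270. 181.] n 6 ctr 545 -61 size 11 4 long-axis yaw -85.3 mean [545. -61. 188.] zmax 191 rgb [136. 138. 141.]
{'time': 36.867, 'qpos': [-0.06, 0.655, 0.987, -0.0, 1.501, -1.645], 'tool_pos': [0.687, 0.036, 0.41], 'tool_rot': [3.141, -0.002, -3.126], 'contact_force': [0.334, 0.008, -0.261], 'opening': 0.002, 'grip_force': 0.0}
(686, -10, 250, 180.8) -> dx 2 dy -46 dz 1 roll 0.001  |d| 46 q6~-1.60
(686, -10, 166, 180.8) -> dx 0 dy 0 dz 84 roll -0.000  |d| 84 q6~-1.60
```

View pics/s7.png

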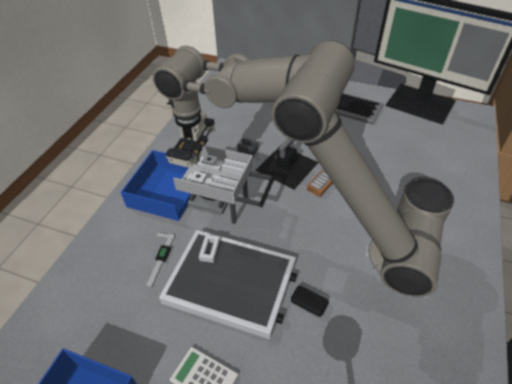

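The side view shows four samples in two columns in the tray at px (215,172), and only the frame left on the stage at (209,247). Next I'll spread the front pair to make room.

```bash
python3 -m crank '[[-1,1,-20,0,0],[-1,1,-44,0,0],[-1,1,-44,0,0],[-1,1,-44,20,0],[-1,1,-44,45,0],[-1,1,-44,65,0],[-1,1,-44,76,0],[-1,1,-44,82,0],[-1,1,-44,84,0],[-1,1,-44,84,0]]'
python3 -m crank '[[0.05,0,0,0,0],[0.1,0,0,0,0],[0.17,0,0,0,0],[0.17,0,0,0,0],[0.17,0,0,0,0],[0.17,0,0,0,0],[0.17,0,0,0,0],[0.17,0,0,0,0],[0.17,0,0,0,0],[0.17,0,0,0,0],[0.17,0,0,0,0]]'
python3 -m crank '[[0,0,0,0,0],[0,0,0,0,0],[0,0,0,-20,0],[0.4,0,0,-60,0],[0.4,0,0,-100,0],[0.4,0,0,-100,0]]'
python3 - <<'E'
from m import *
from go import plan
p,d=shot('side');W=cloud('side',d)
blobs(p,W,(0.3,0.65,.14,0.4),0.05,0.12,12)
print('tray');blobs(p,W,(0.548,0.745,-.088,.067),.153,.185,12)
p,d=shot('top');W=cloud('top',d)
print('tray');blobs(p,W,(0.548,0.745,-.088,.067),.153,.185,12)
st();plan((578,209,265,100),(578,209,66,100),(578,209,266,100),(686,-8,264,180.8),(686,-8,167,180.8))
E
```

```text
time: 37.7
tool_pos: [0.6868, -0.0083, 0.3281]
tool_rot: [-3.141, 0.0, -3.126]
contact_force: [-0.1, -0.3, 0.5]
opening: 0.0002
grip_force: 0.0
time: 38.62
tool_pos: [0.6866, -0.0084, 0.3279]
tool_rot: [-3.142, 0.0, -3.126]
contact_force: [0.6, -0.6, 2.1]
opening: 0.0537
grip_force: 1.4
time: 39.12
tool_pos: [0.6868, -0.0084, 0.4371]
tool_rot: [-3.139, 0.014, -3.126]
contact_force: [0.5, -0.4, 1.2]
opening: 0.0611
grip_force: 0.0
px [209. 247.] n 297 ctr 578 211 size 86 46 long-axis yaw -79.8 mean [577. 214.  62.] zmax 71 rgb [162. 164. 167.]
tray
px [224. 162.] n 483 ctr 641 -60 size 177 52 long-axis yaw -10.1 mean [635. -57. 167.] zmax 179 rgb [161. 162. 165.]
px [215. 182.] n 413 ctr 639 38 size 172 46 long-axis yaw 5.9 mean [624.  39. 169.] zmax 180 rgb [154. 155. 158.]
tray
px [270. 145.] n 39 ctr 683 -61 size 43 14 long-axis yaw 0.2 mean [681. -60. 169.] zmax 177 rgb [167. 170. 173.]
px [241. 143.] n 25 ctr 685 44 size 17 14 long-axis yaw 1.9 mean [685.  44. 172.] zmax 176 rgb [153. 155. 158.]
{'time': 39.217, 'qpos': [-0.124, 0.643, 0.957, -0.0, 1.537, -1.71], 'tool_pos': [0.687, -0.008, 0.43], 'tool_rot': [-3.141, 0.004, -3.126], 'contact_force': [-0.033, 0.513, -0.907], 'opening': 0.064, 'grip_force': 0.0}
(578, 209, 265, 100) -> dx 105 dy 219 dz 6 roll 1.411  |d| 243 q6~0.17
(578, 209, 66, 100) -> dx 0 dy 0 dz 199 roll -0.000  |d| 199 q6~0.17
(578, 209, 266, 100) -> dx 0 dy 0 dz -200 roll -0.000  |d| 200 q6~0.17
(686, -8, 264, 180.8) -> dx -232 dy 69 dz 2 roll -1.410  |d| 242 q6~-1.60
(686, -8, 167, 180.8) -> dx 0 dy 0 dz 97 roll -0.000  |d| 97 q6~-1.60
```

```bash
python3 -m crank '[[0.4,105,219,6,1.41],[0.4,105,219,6,1.41],[0.4,105,219,6,1.41],[0.4,105,219,6,1.41],[0.4,105,219,6,1.41],[0.4,105,219,6,1.41],[0.4,105,219,6,1.41],[0.4,105,219,6,1.41],[0.4,105,219,6,1.41],[0.4,105,219,6,1.41],[0.4,105,219,6,1.41],[0.4,105,219,6,1.41]]'
python3 -m crank '[[0.4,0,0,40,0],[0.4,0,0,80,0],[0.4,0,0,120,0],[0.4,0,0,160,0],[0.4,0,0,188,0],[0.4,0,0,198,0],[0.4,0,0,200,0],[0.4,0,0,200,0]]'
python3 -c "
from go import *
st();plan((578,209,63,100))"
```

```text
time: 40.22
tool_pos: [0.578, 0.209, 0.4198]
tool_rot: [-3.138, 0.0, 1.74]
contact_force: [0.9, 0.6, -0.6]
opening: 0.0644
grip_force: 0.0
time: 40.88
tool_pos: [0.5778, 0.2088, 0.2208]
tool_rot: [-3.139, 0.0, 1.747]
contact_force: [0.1, -0.4, 0.8]
opening: 0.0641
grip_force: 0.0
{'time': 40.883, 'qpos': [0.222, 0.691, 1.478, -0.0, 0.975, 0.046], 'tool_pos': [0.578, 0.209, 0.221], 'tool_rot': [-3.139, 0.0, 1.747], 'contact_force': [0.053, -0.394, 0.789], 'opening': 0.064, 'grip_force': 0.0}
(578, 209, 63, 100) -> dx 0 dy 0 dz -1 roll 0.001  |d| 1 q6~0.17
```

```bash
python3 -m crank '[[-1,0,0,0,0],[-1,0,0,0,0],[-1,0,0,0,0],[-1,0,0,0,0],[-1,0,0,0,0],[-1,0,0,0,0],[-1,0,0,0,0],[-1,0,0,0,0],[-1,0,0,0,0],[-1,0,0,0,0]]' 30
python3 -m crank '[[-1,0,0,-15,0],[-1,0,0,-50,0],[-1,0,0,-90,0],[-1,0,0,-130,0],[-1,0,0,-170,0],[-1,0,0,-195,0],[-1,0,0,-205,0],[-1,0,0,-205,0]]'
python3 -m crank '[[-1,-23,7,0,-0.12],[-1,-46,14,0,-0.24],[-1,-70,21,0,-0.36],[-1,-95,28,0,-0.48],[-1,-120,36,0,-0.6],[-1,-145,43,0,-0.72],[-1,-170,51,0,-0.84],[-1,-195,58,0,-0.96],[-1,-215,64,0,-1.08],[-1,-227,67,0,-1.2],[-1,-232,69,0,-1.32],[-1,-232,69,0,-1.41]]'
python3 -c "
from m import *
from go import *
shot('side','s8.png');p,d=shot('top','t8.png')
a=cv2.resize(cv2.imread('pics/s8.png')[110:260,120:320],None,fx=3,fy=3,interpolation=2);b=cv2.resize(cv2.imread('pics/t8.png')[70:220,215:295],None,fx=2.5,fy=3,interpolation=2)
cv2.imwrite('pics/c8.png',np.hstack([a,b]))
st();plan((686,-8,163,180.8))"
```

```text
time: 41.72
tool_pos: [0.5784, 0.209, 0.2224]
tool_rot: [3.141, 0.0, 1.747]
contact_force: [-0.6, -0.2, 6.0]
opening: 0.0438
grip_force: 30.0
time: 42.38
tool_pos: [0.5783, 0.209, 0.4288]
tool_rot: [3.138, -0.0, 1.747]
contact_force: [-0.9, 1.1, -1.5]
opening: 0.0442
grip_force: 30.0
time: 43.38
tool_pos: [0.6874, -0.0093, 0.4221]
tool_rot: [3.141, -0.006, -3.123]
contact_force: [-0.5, -0.2, -1.6]
opening: 0.0437
grip_force: 30.0
{'time': 43.483, 'qpos': [-0.123, 0.65, 0.964, -0.0, 1.533, -1.709], 'tool_pos': [0.687, -0.008, 0.423], 'tool_rot': [3.141, -0.006, -3.126], 'contact_force': [0.29, -0.036, -1.128], 'opening': 0.044, 'grip_force': 29.997}
(686, -8, 163, 180.8) -> dx 1 dy -0 dz 101 roll 0.001  |d| 101 q6~-1.60
```

View pics/c8.png

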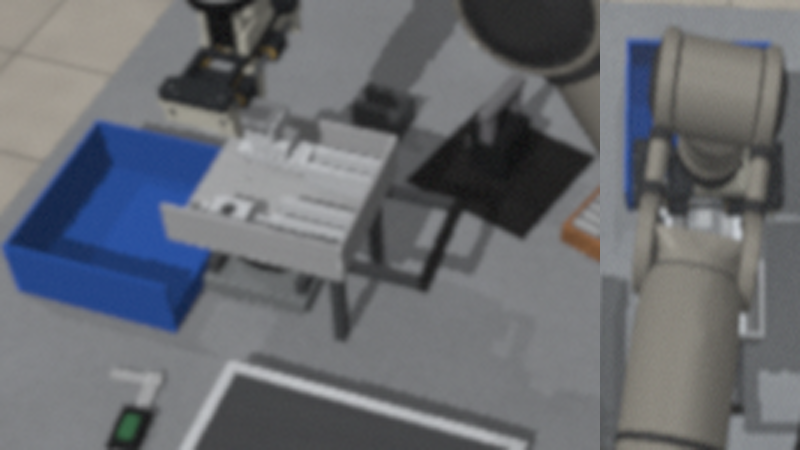

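The crop shows the front pair spread against the tray walls with a free lane between, and the frame held above it. The grip reads 44 mm across the frame, which still fits the lane.

```bash
python3 -m crank '[[-1,0,0,15,0],[-1,0,0,40,0],[-1,0,0,55,0],[-1,0,0,65,0],[-1,0,0,75,0],[-1,0,0,85,0],[-1,0,0,93,0],[-1,0,0,97,0],[-1,0,0,97,0]]'
python3 -c "
from go import *
st();plan((686,-8,163,180.8))"
```

```text
time: 44.23
tool_pos: [0.6867, -0.0073, 0.3288]
tool_rot: [3.142, -0.001, -3.127]
contact_force: [0.5, 0.4, -1.8]
opening: 0.0435
grip_force: 30.0
{'time': 44.233, 'qpos': [-0.122, 0.702, 1.123, -0.0, 1.318, -1.708], 'tool_pos': [0.687, -0.007, 0.329], 'tool_rot': [3.142, -0.001, -3.127], 'contact_force': [0.521, 0.431, -1.773], 'opening': 0.044, 'grip_force': 29.998}
(686, -8, 163, 180.8) -> dx 1 dy -1 dz 7 roll 0.001  |d| 7 q6~-1.60
```

No contact on the way down. I'll ease down the last few millimetres and release.

```bash
python3 -m crank '[[-1,0,0,2,0],[-1,0,0,4,0],[-1,0,0,5,0],[-1,0,0,5,0]]'
python3 -m crank '[[0.04,0,0,0,0],[0.04,0,0,0,0],[0.04,0,0,0,0],[0.04,0,0,0,0]]'
python3 -m crank '[[0.04,0,0,-10,0],[0.04,0,0,-40,0],[0.04,0,0,-80,0],[0.2,0,0,-120,0],[0.2,0,0,-120,0],[0.2,0,0,-120,0]]'
python3 -c "
from go import *
st();plan((440,-10,280,180.8))"
```

```text
time: 44.57
tool_pos: [0.6868, -0.0074, 0.325]
tool_rot: [-3.141, 0.0, -3.126]
contact_force: [-0.3, 0.4, -0.7]
opening: 0.0437
grip_force: 30.0
time: 44.9
tool_pos: [0.6868, -0.0074, 0.3252]
tool_rot: [-3.141, 0.001, -3.126]
contact_force: [-0.4, 0.6, -0.7]
opening: 0.0475
grip_force: 0.0
time: 45.4
tool_pos: [0.6866, -0.0073, 0.4493]
tool_rot: [-3.14, 0.008, -3.126]
contact_force: [0.8, -0.2, -1.2]
opening: 0.0552
grip_force: 0.0
{'time': 45.4, 'qpos': [-0.122, 0.637, 0.918, -0.0, 1.579, -1.708], 'tool_pos': [0.687, -0.007, 0.449], 'tool_rot': [-3.14, 0.008, -3.126], 'contact_force': [0.814, -0.198, -1.248], 'opening': 0.055, 'grip_force': 0.0}
(440, -10, 280, 180.8) -> dx 247 dy 1 dz 10 roll 0.001  |d| 247 q6~-1.61
```

```bash
python3 -m crank '[[0.3,247,0,10,0],[0.3,247,0,10,0],[0.3,247,0,10,0],[0.3,247,0,10,0],[0.3,247,0,10,0],[0.3,247,0,10,0],[0.3,247,0,10,0],[0.3,247,0,10,0]]'
python3 -c "
from m import *
from go import *
p,d=shot('side','s9.png');W=cloud('side',d)
cv2.imwrite('pics/c9.png',cv2.resize(cv2.imread('pics/s9.png')[110:260,120:320],None,fx=4,fy=4,interpolation=2))
for y0 in(-71,51):
  for x0 in range(450,560,10):
    m=(abs(W[...,0]*1000-x0)<5)&(abs(W[...,1]*1000-y0)<11)&(W[...,2]>.09)
    q=W[m]*1000
    if len(q): print(y0,x0,len(q),q.min(0).round(),q.max(0).round(),np.median(q,0).round())
m=(abs(W[...,0]-.455)<.03)&(abs(W[...,1]+.01)<.04)&(W[...,2]>.1)&(W[...,2]<.16);q=W[m]*1000
print('bar',len(q),np.percentile(q,[2,50,98],axis=0).round(1))
st();plan((497,51,250,180.8),(497,51,138,180.8))"
```

```text
time: 46.07
tool_pos: [0.438, -0.0109, 0.4345]
tool_rot: [3.141, -0.001, -3.127]
contact_force: [1.0, 0.1, 0.6]
opening: 0.0594
grip_force: 0.0
-71 450 6 [445. -74. 613.] [453. -61. 617.] [449. -65. 617.]
-71 460 17 [457. -77. 132.] [464. -61. 611.] [460. -66. 139.]
-71 470 14 [465. -75. 136.] [475. -61. 603.] [469. -65. 141.]
-71 480 14 [475. -75. 128.] [484. -63. 141.] [479. -66. 137.]
-71 490 16 [485. -79. 128.] [495. -62. 140.] [490. -66. 137.]
-71 500 13 [496. -74. 127.] [505. -63. 140.] [500. -66. 135.]
-71 510 15 [505. -78. 129.] [514. -61. 141.] [510. -67. 135.]
-71 520 15 [516. -75. 124.] [525. -60. 140.] [520. -65. 135.]
-71 530 14 [525. -75. 126.] [535. -61. 140.] [530. -66. 136.]
-71 540 18 [536. -82. 126.] [545. -61. 190.] [542. -66. 138.]
-71 550 30 [545. -81. 128.] [550. -60. 194.] [546. -68. 163.]
51 450 138 [445.  41. 135.] [455.  62. 623.] [450.  56. 586.]
51 460 155 [455.  40. 128.] [465.  61. 622.] [459.  53. 574.]
51 470 115 [465.  40. 128.] [475.  62. 618.] [470.  49. 580.]
51 480 84 [475.  40. 126.] [485.  56. 615.] [479.  44. 576.]
51 490 24 [485.  40. 127.] [494.  59. 596.] [489.  50. 139.]
51 500 15 [496.  44. 124.] [505.  57. 141.] [501.  54. 137.]
51 510 15 [505.  44. 125.] [515.  58. 140.] [509.  53. 137.]
51 520 17 [515.  45. 129.] [525.  59. 143.] [520.  54. 137.]
51 530 13 [526.  43. 128.] [534.  58. 140.] [529.  54. 136.]
51 540 54 [535.  40. 126.] [545.  61. 192.] [543.  53. 155.]
51 550 6 [546.  41.  92.] [554.  56. 191.] [547.  50. 181.]
bar 90 [[456.  -49.2 132.9]
 [461.7  -8.1 138.2]
 [471.   27.6 143.7]]
{'time': 46.117, 'qpos': [-0.2, 0.159, 1.687, -0.0, 1.296, -1.786], 'tool_pos': [0.44, -0.011, 0.435], 'tool_rot': [-3.141, 0.0, -3.127], 'contact_force': [-0.806, 0.131, -0.249], 'opening': 0.06, 'grip_force': 0.0}
(497, 51, 250, 180.8) -> dx -58 dy 61 dz 26 roll 0.001  |d| 89 q6~-1.48
(497, 51, 138, 180.8) -> dx 0 dy 0 dz 112 roll -0.000  |d| 112 q6~-1.48
```

View pics/c9.png

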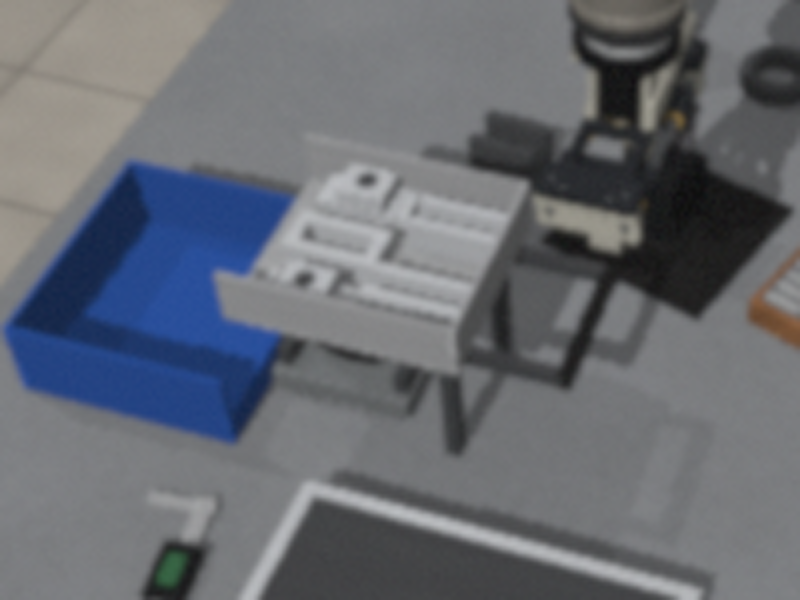

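All five samples lie in the tray at about px (370,250) in the crop: two rear channels, two front stepped blocks and the frame between them. The gripper body would meet the tray wall at the middle of the bar. I'll take the handle by its left arm just ahead of the bar, where it can pivot between the pads.

```bash
python3 -m crank '[[0.2,-58,62,26,0],[0.2,-58,62,26,0],[0.2,-58,62,26,0],[0.2,-58,62,26,0],[0.2,-58,62,26,0]]'
python3 -c "
from go import *
st();plan((497,52,138,180.8))"
```

```text
time: 46.53
tool_pos: [0.4977, 0.0518, 0.4081]
tool_rot: [-3.141, -0.002, -3.125]
contact_force: [-0.5, -1.0, -0.2]
opening: 0.0552
grip_force: 0.0
{'time': 46.533, 'qpos': [-0.049, 0.295, 1.584, -0.001, 1.265, -1.636], 'tool_pos': [0.498, 0.052, 0.408], 'tool_rot': [-3.141, -0.002, -3.125], 'contact_force': [-0.524, -0.977, -0.217], 'opening': 0.055, 'grip_force': 0.0}
(497, 52, 138, 180.8) -> dx 1 dy 0 dz 111 roll 0.003  |d| 111 q6~-1.48
```

```bash
python3 -m crank '[[0.2,1,0,30,0],[0.2,1,0,60,0],[0.2,1,0,85,0],[0.2,1,0,100,0],[0.2,1,0,108,0],[0.2,1,0,111,0],[0.2,1,0,111,0]]'
python3 -m crank '[[-1,0,0,0,0],[-1,0,0,0,0],[-1,0,0,0,0],[-1,0,0,0,0],[-1,0,0,0,0],[-1,0,0,0,0],[-1,0,0,0,0],[-1,0,0,0,0],[-1,0,0,0,0],[-1,0,0,0,0],[-1,0,0,0,0]]' 35
python3 - <<'E'
from go import *
s=st()
# arm point in barrow frame: tool x axis = -world x
p0=np.array(s['tool_pos'])*1000-[0,0,159]; ax=678.5
r=np.array([p0[0]-ax,p0[2]-80]);print(r)
for th in np.arange(.05,1.01,.05):
    x=r[0]*np.cos(th)+r[1]*np.sin(th);z=-r[0]*np.sin(th)+r[1]*np.cos(th)
    print(round(th,2),'dx %.1f dz %.1f'%(-(x-r[0]),-(z-r[1])))
E
```

```text
time: 47.12
tool_pos: [0.496, 0.0511, 0.2981]
tool_rot: [-3.141, 0.0, -3.127]
contact_force: [-0.3, -0.1, 0.4]
opening: 0.055
grip_force: 0.0
time: 48.03
tool_pos: [0.4959, 0.0511, 0.298]
tool_rot: [-3.14, 0.0, -3.126]
contact_force: [-0.5, -4.6, 1.1]
opening: 0.0112
grip_force: 35.0
{'time': 48.033, 'qpos': [-0.051, 0.411, 1.746, -0.002, 0.984, -1.636], 'tool_pos': [0.496, 0.051, 0.298], 'tool_rot': [-3.14, 0.0, -3.126], 'contact_force': [-0.507, -4.599, 1.149], 'opening': 0.011, 'grip_force': 34.995}
[-182.56595172   58.96248981]
0.05 dx -3.2 dz -9.1
0.1 dx -6.8 dz -17.9
0.15 dx -10.9 dz -26.6
0.2 dx -15.4 dz -35.1
0.25 dx -20.3 dz -43.3
0.3 dx -25.6 dz -51.3
0.35 dx -31.3 dz -59.0
0.4 dx -37.4 dz -66.4
0.45 dx -43.8 dz -73.5
0.5 dx -50.6 dz -80.3
0.55 dx -57.7 dz -86.7
0.6 dx -65.2 dz -92.8
0.65 dx -72.9 dz -98.5
0.7 dx -80.9 dz -103.7
0.75 dx -89.2 dz -108.6
0.8 dx -97.7 dz -113.1
0.85 dx -106.4 dz -117.1
0.9 dx -115.3 dz -120.7
0.95 dx -124.3 dz -123.8
1.0 dx -133.5 dz -126.5
```

```bash
python3 -m crank '[[-1,-1,0,-4,0],[-1,-3,0,-9,0],[-1,-5,0,-15,0],[-1,-7,0,-21,0],[-1,-10,0,-27,0],[-1,-12,0,-33,0],[-1,-15,0,-38,0],[-1,-18,0,-43,0],[-1,-20,0,-48,0],[-1,-23,0,-52,0],[-1,-23,0,-52,0]]' 35
python3 -c "
from go import *
shot('side','s10.png')
cv2.imwrite('pics/c10.png',cv2.resize(cv2.imread('pics/s10.png')[110:260,120:320],None,fx=4,fy=4,interpolation=2))
st()"
```

```text
time: 48.95
tool_pos: [0.5186, 0.0516, 0.3488]
tool_rot: [-3.14, -0.004, -3.126]
contact_force: [-1.2, -5.7, -11.3]
opening: 0.0113
grip_force: 35.0
{'time': 49.0, 'qpos': [-0.048, 0.388, 1.619, -0.002, 1.138, -1.633], 'tool_pos': [0.518, 0.052, 0.348], 'tool_rot': [-3.14, -0.004, -3.126], 'contact_force': [-0.314, -6.23, -11.327], 'opening': 0.012, 'grip_force': 34.999}
```

View pics/c10.png

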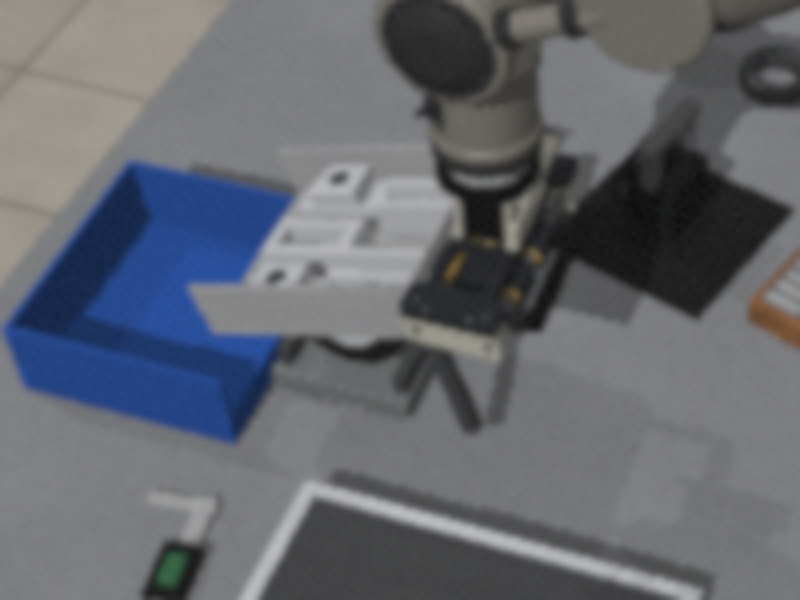

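The barrow is at about 0.3 rad, with the samples still in the tray at px (350,230) and the grip holding. I'll keep lifting.

```bash
python3 -m crank '[[-1,-4,0,-5,0],[-1,-7,0,-10,0],[-1,-11,0,-15,0],[-1,-15,0,-20,0],[-1,-19,0,-25,0],[-1,-23,0,-30,0],[-1,-28,0,-34,0],[-1,-32,0,-38,0],[-1,-37,0,-43,0],[-1,-42,0,-47,0],[-1,-47,0,-51,0],[-1,-52,0,-54,0]]' 35
python3 -m crank '[[-1,0,0,0,0],[-1,-5,0,-3,0],[-1,-10,0,-7,0],[-1,-16,0,-10,0],[-1,-21,0,-13,0],[-1,-27,0,-16,0],[-1,-33,0,-18,0],[-1,-33,0,-18,0],[-1,-33,0,-18,0],[-1,-33,0,-18,0]]' 35
python3 -c "
from go import *
shot('side','s11.png')
cv2.imwrite('pics/c11.png',cv2.resize(cv2.imread('pics/s11.png')[110:260,120:320],None,fx=4,fy=4,interpolation=2))
st()"
```

```text
time: 50.0
tool_pos: [0.5708, 0.0526, 0.4036]
tool_rot: [-3.141, -0.003, -3.126]
contact_force: [-4.8, -4.8, -4.3]
opening: 0.0115
grip_force: 35.0
time: 50.83
tool_pos: [0.6036, 0.0533, 0.4222]
tool_rot: [-3.141, 0.0, -3.126]
contact_force: [-3.1, -5.3, -3.0]
opening: 0.0114
grip_force: 35.0
{'time': 50.883, 'qpos': [-0.038, 0.482, 1.257, -0.0, 1.403, -1.624], 'tool_pos': [0.604, 0.053, 0.422], 'tool_rot': [-3.141, -0.0, -3.126], 'contact_force': [-3.123, -4.912, -3.334], 'opening': 0.012, 'grip_force': 34.999}
```

View pics/c11.png

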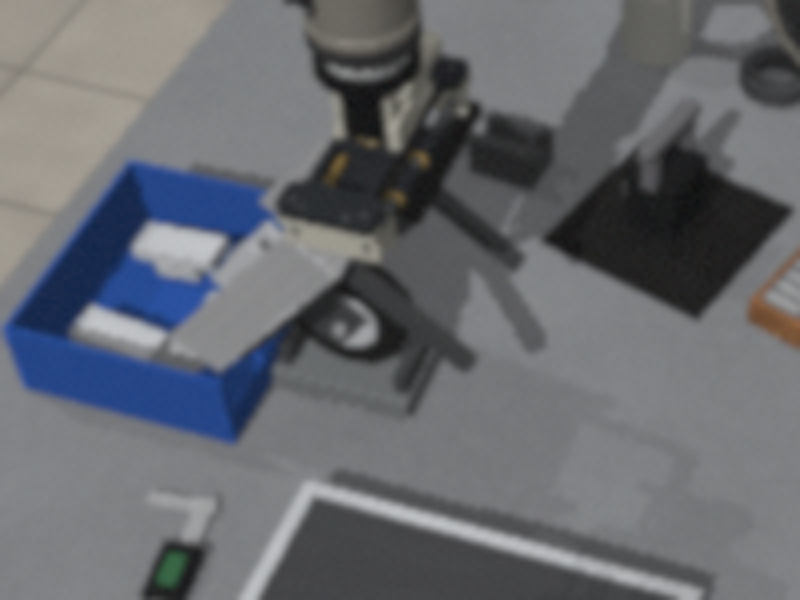

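Samples are sliding into the bin at px (170,290), with the tray at about 0.9 rad. I'll wait a moment and check numerically whether any remain in the tray.

```bash
python3 -m crank '[[-1,0,0,0,0],[-1,0,0,0,0],[-1,0,0,0,0],[-1,-6,0,-2,0],[-1,-6,0,-2,0],[-1,-6,0,-2,0],[-1,-6,0,-2,0],[-1,-6,0,-2,0]]' 35
python3 - <<'E'
from m import *
th=.93
for n in('side','top'):
    p,d=shot(n);W=cloud(n,d)*1000
    dx=W[...,0]-678.5;dz=W[...,2]-80
    bx=dx*np.cos(th)-dz*np.sin(th);bz=dx*np.sin(th)+dz*np.cos(th)
    m=(abs(W[...,1]+9)<80)&(bx>-133)&(bx<70)&(bz>40)&(bz<100)
    print(n,m.sum(),np.histogram(bz[m],bins=range(40,101,5))[0]);h=m&(bz>70)
    print('above floor px',np.argwhere(h)[::15][:,::-1].tolist()[:12])
    print('bin');blobs(p,W/1000,(.755,.945,-.12,.1),.012,.06,10)
st()
E
```

```text
time: 51.55
tool_pos: [0.6094, 0.0535, 0.4245]
tool_rot: [-3.141, 0.0, -3.126]
contact_force: [-4.4, -4.7, -0.7]
opening: 0.0117
grip_force: 35.0
side 98 [16 52  9  0  0  0  0  0  0  5 10  6]
above floor px [[188, 165], [183, 171]]
bin
px [169. 168.] n 505 ctr 876 -78 size 137 79 long-axis yaw -0.3 mean [881. -83.  37.] zmax 60 rgb [106. 121. 153.]
px [153. 194.] n 263 ctr 863 56 size 130 42 long-axis yaw -5.9 mean [871.  57.  38.] zmax 57 rgb [142. 145. 151.]
top 125 [ 0  0  3 34 49 11  8  2  4  6  5  3]
above floor px [[265, 123], [266, 129]]
bin
px [281. 114.] n 49 ctr 855 -112 size 173 3 long-axis yaw 1.2 mean [ 852. -113.   30.] zmax 59 rgb [ 48.  71. 126.]
px [241. 103.] n 157 ctr 889 52 size 76 36 long-axis yaw -4.3 mean [889.  52.  37.] zmax 44 rgb [177. 182. 188.]
px [270. 106.] n 190 ctr 873 -66 size 109 40 long-axis yaw -3.7 mean [882. -66.  38.] zmax 57 rgb [189. 195. 202.]
px [268. 124.] n 26 ctr 806 -60 size 37 16 long-axis yaw -4.6 mean [806. -60.  36.] zmax 56 rgb [122. 125. 129.]
{'time': 51.65, 'qpos': [-0.038, 0.492, 1.234, -0.0, 1.416, -1.624], 'tool_pos': [0.609, 0.053, 0.425], 'tool_rot': [-3.141, 0.0, -3.126], 'contact_force': [-4.477, -4.77, -0.936], 'opening': 0.012, 'grip_force': 35.0}
```

```bash
python3 -c "
from h import *
shot('side','s12.png');shot('top','t12.png')
a=cv2.resize(cv2.imread('pics/s12.png')[130:230,115:215],None,fx=4,fy=4,interpolation=2);b=cv2.resize(cv2.imread('pics/t12.png')[75:175,210:310],None,fx=4,fy=4,interpolation=2)
cv2.imwrite('pics/c12.png',np.hstack([a,b]))"
```

```text
(no output)
```

View pics/c12.png

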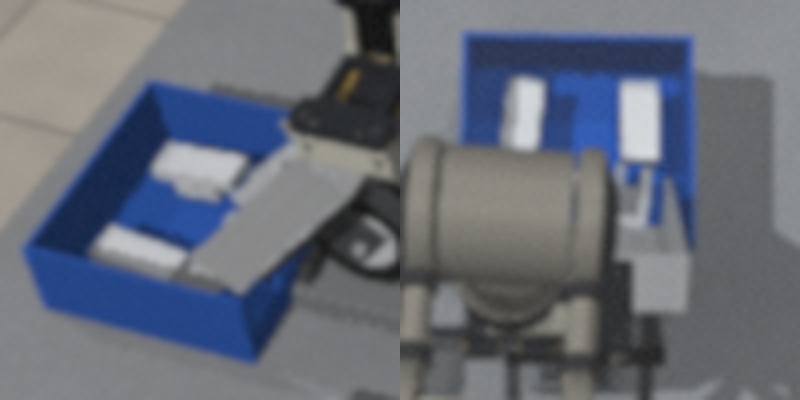

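The view shows two blocks upside down at the far side of the bin, and a channel at px (640,200) near the lip that may still lean on it. I'll tip a little further, with a small rocking motion.

```bash
python3 -m crank '[[-1,-5,0,-2,0],[-1,-10,0,-4,0],[-1,-16,0,-6,0],[-1,-16,0,-6,0],[-1,-16,0,-6,0],[-1,0,0,0,0],[-1,14,0,6,0],[-1,0,0,0,0],[-1,-16,0,-6,0],[-1,-16,0,-6,0],[-1,-16,0,-6,0],[-1,-16,0,-6,0]]' 35
python3 - <<'E'
from m import *
st()
th=1.02
for n in('side','top'):
    p,d=shot(n,n+'13.png');W=cloud(n,d)*1000
    dx=W[...,0]-678.5;dz=W[...,2]-80
    bx=dx*np.cos(th)-dz*np.sin(th);bz=dx*np.sin(th)+dz*np.cos(th)
    m=(abs(W[...,1]+9)<80)&(bx>-133)&(bx<90)&(bz>40)&(bz<100)
    print(n,np.histogram(bz[m],bins=range(40,101,5))[0])
    h=m&(bz>68);print(np.c_[np.argwhere(h)[:,::-1],bx[h],bz[h],W[h]].round()[::8].astype(int).tolist())
    print('bin');blobs(p,W/1000,(.755,.945,-.12,.1),.012,.06,10)
E
```

```text
time: 52.75
tool_pos: [0.6243, 0.0537, 0.4291]
tool_rot: [-3.141, -0.007, -3.126]
contact_force: [-13.3, -4.7, -3.4]
opening: 0.0117
grip_force: 35.0
{'time': 52.75, 'qpos': [-0.036, 0.521, 1.173, -0.001, 1.455, -1.622], 'tool_pos': [0.624, 0.054, 0.429], 'tool_rot': [-3.141, -0.007, -3.126], 'contact_force': [-13.261, -4.719, -3.402], 'opening': 0.012, 'grip_force': 34.977}
side [32 47 18  0  0  0  0  0  0  0  0  0]
[]
bin
px [169. 168.] n 483 ctr 880 -80 size 131 78 long-axis yaw -1.3 mean [883. -83.  36.] zmax 60 rgb [109. 124. 155.]
px [153. 194.] n 264 ctr 863 45 size 133 61 long-axis yaw -3.5 mean [873.  56.  37.] zmax 51 rgb [142. 145. 152.]
top [ 2  1  0  1 29 14 15 15  3  3  5 11]
[[272, 122, 83, 100, 807, -75, 62], [272, 124, 62, 97, 793, -74, 78], [265, 127, 50, 86, 778, -46, 83], [265, 128, 51, 82, 775, -47, 80], [265, 129, 49, 79, 771, -47, 79], [265, 130, 49, 75, 768, -47, 77], [265, 131, 57, 69, 767, -48, 67]]
bin
px [281. 113.] n 46 ctr 857 -112 size 175 3 long-axis yaw 1.3 mean [ 857. -113.   30.] zmax 58 rgb [ 49.  72. 128.]
px [241. 100.] n 96 ctr 904 49 size 45 37 long-axis yaw 2.1 mean [903.  50.  36.] zmax 44 rgb [175. 180. 186.]
px [270. 109.] n 233 ctr 855 -67 size 152 35 long-axis yaw 1.9 mean [869. -67.  37.] zmax 58 rgb [177. 182. 190.]
```

```bash
python3 -m crank '[[-1,5,0,2,0],[-1,10,0,3.5,0],[-1,15,0,5.5,0],[-1,21,0,8,0],[-1,27,0,10,0],[-1,32,0,13,0],[-1,38,0,16,0],[-1,43,0,19,0],[-1,48,0,22,0],[-1,54,0,26,0],[-1,54,0,26,0],[-1,54,0,26,0]]' 35
python3 - <<'E'
from m import *
st()
th=.7
for n in('side','top'):
    p,d=shot(n,n+'14.png');W=cloud(n,d)*1000
    dx=W[...,0]-678.5;dz=W[...,2]-80
    bx=dx*np.cos(th)-dz*np.sin(th);bz=dx*np.sin(th)+dz*np.cos(th)
    m=(abs(W[...,1]+9)<80)&(bx>-130)&(bx<90)&(bz>50)&(bz<100)
    print(n,np.histogram(bz[m],bins=range(50,101,5))[0])
    h=m&(bz>67);print(np.c_[np.argwhere(h)[:,::-1],bx[h],bz[h],W[h]].round()[::8].astype(int).tolist())
    print('bin');blobs(p,W/1000,(.755,.945,-.12,.1),.012,.06,10)
E
```

```text
time: 53.85
tool_pos: [0.5709, 0.0526, 0.4031]
tool_rot: [-3.141, -0.002, -3.126]
contact_force: [-1.0, -6.0, -4.6]
opening: 0.0114
grip_force: 35.0
{'time': 53.85, 'qpos': [-0.042, 0.433, 1.389, -0.001, 1.322, -1.627], 'tool_pos': [0.571, 0.053, 0.403], 'tool_rot': [-3.141, -0.002, -3.126], 'contact_force': [-1.034, -6.001, -4.571], 'opening': 0.011, 'grip_force': 34.997}
side [  0   0 125  41   5   6  12  12  10  13]
[[214, 145, -78, 96, 681, -89, 203], [211, 150, -50, 84, 695, -89, 177], [203, 153, -10, 88, 727, -88, 154], [197, 155, 21, 91, 753, -89, 136], [198, 156, 21, 86, 750, -88, 132], [197, 157, 27, 85, 754, -87, 128], [194, 158, 43, 86, 767, -87, 118], [199, 159, 26, 75, 746, -86, 121], [194, 163, 63, 69, 771, -88, 92]]
bin
px [172. 168.] n 600 ctr 867 -78 size 155 82 long-axis yaw 0.3 mean [869. -84.  37.] zmax 60 rgb [104. 120. 153.]
px [157. 195.] n 325 ctr 850 55 size 186 46 long-axis yaw 1.1 mean [855.  57.  38.] zmax 56 rgb [139. 142. 148.]
px [183. 197.] n 11 ctr 758 42 size 26 11 long-axis yaw -57.1 mean [760.  40.  47.] zmax 59 rgb [112. 114. 115.]
top [  4 148 178   2   0   0   0   0   0   0]
[]
bin
px [281. 116.] n 56 ctr 850 -112 size 187 4 long-axis yaw 1.3 mean [ 844. -113.   32.] zmax 60 rgb [ 49.  73. 131.]
px [240. 105.] n 191 ctr 886 54 size 91 39 long-axis yaw -4.9 mean [883.  53.  36.] zmax 44 rgb [173. 178. 185.]
px [270. 106.] n 188 ctr 884 -67 size 84 33 long-axis yaw 1.3 mean [883. -67.  37.] zmax 45 rgb [189. 194. 202.]
px [242. 123.] n 85 ctr 806 44 size 56 32 long-axis yaw 1.5 mean [805.  44.  36.] zmax 60 rgb [149. 154. 163.]
px [255. 122.] n 92 ctr 809 -8 size 51 41 long-axis yaw 1.0 mean [814.  -8.  33.] zmax 49 rgb [156. 162. 174.]
px [268. 124.] n 72 ctr 807 -60 size 47 35 long-axis yaw 2.0 mean [806. -61.  37.] zmax 56 rgb [155. 160. 169.]
```

The tray is empty and all five samples are in the bin: blocks at (884,53) and (884,-67), and channels and frame at x ≈ 807. I'll lower gently.

```bash
python3 -m crank '[[-1,5,0,3.5,0],[-1,10,0,7.5,0],[-1,15,0,11.5,0],[-1,20,0,15.5,0],[-1,25,0,20,0],[-1,29,0,24.5,0],[-1,33,0,29,0],[-1,37,0,33.5,0],[-1,41,0,38.5,0],[-1,45,0,43.5,0],[-1,49,0,49,0],[-1,52,0,54,0]]' 35
python3 -m crank '[[-1,3,0,4,0],[-1,5,0,8,0],[-1,7,0,12,0],[-1,9,0,16,0],[-1,11.5,0,20.5,0],[-1,13.5,0,25,0],[-1,15.5,0,29.5,0],[-1,17,0,33.5,0],[-1,18.5,0,37.5,0],[-1,20,0,41,0],[-1,21,0,44,0],[-1,21.5,0,46,0]]' 35
python3 -c "
from go import *
st();plan((495.9,51.1,139,180.8))"
```

```text
time: 54.95
tool_pos: [0.5192, 0.0516, 0.3489]
tool_rot: [-3.14, -0.001, -3.126]
contact_force: [0.1, -8.7, -7.0]
opening: 0.0113
grip_force: 35.0
time: 55.95
tool_pos: [0.4984, 0.0512, 0.3046]
tool_rot: [-3.14, 0.002, -3.126]
contact_force: [-4.6, -8.2, 17.4]
opening: 0.0119
grip_force: 35.0
{'time': 55.95, 'qpos': [-0.05, 0.406, 1.733, -0.002, 1.001, -1.636], 'tool_pos': [0.498, 0.051, 0.305], 'tool_rot': [-3.14, 0.002, -3.126], 'contact_force': [-4.557, -8.207, 17.428], 'opening': 0.012, 'grip_force': 35.005}
(495.9, 51.1, 139, 180.8) -> dx 3 dy -0 dz 7 roll 0.001  |d| 7 q6~-1.48
```

The upward force shows the legs are already down, because the grip had slipped a few millimetres. I'll back off and check that the barrow is level.

```bash
python3 -m crank '[[-1,0,0,-1,0],[-1,0,0,-2,0],[-1,0,0,-2,0]]' 35
python3 - <<'E'
from m import *
st()
p,d=shot('side');W=cloud('side',d)*1000
q=W[(abs(W[...,0]-645)<85)&(abs(W[...,1]+10)<60)&(W[...,2]>110)&(W[...,2]<185)]
print('floor n,z,slope',len(q),np.median(q[:,2]),np.polyfit(q[:,0],q[:,2],1)[0])
E
```

```text
time: 56.2
tool_pos: [0.4987, 0.0512, 0.3059]
tool_rot: [-3.14, 0.002, -3.126]
contact_force: [3.0, -8.1, -9.9]
opening: 0.0115
grip_force: 35.0
{'time': 56.2, 'qpos': [-0.05, 0.404, 1.731, -0.002, 1.004, -1.636], 'tool_pos': [0.499, 0.051, 0.306], 'tool_rot': [-3.14, 0.002, -3.126], 'contact_force': [3.047, -8.054, -9.95], 'opening': 0.012, 'grip_force': 34.991}
floor n,z,slope 1062 142.44099864690617 -0.006658737096820919
```

```bash
python3 -m crank '[[-1,0,0,0.5,0],[-1,0,0,1.2,0],[-1,0,0,1.5,0],[-1,0,0,1.5,0]]' 10
python3 -m crank '[[-0.6,0,0,0,0],[-0.5,0,0,0,0],[-0.3,0,0,0,0],[-0.1,0,0,0,0],[-0.1,0,0,0,0],[-0.1,0,0,0,0],[-0.1,0,0,0,0]]'
python3 -m crank '[[-0.1,0,0,-15,0],[-0.1,0,0,-50,0],[-0.1,0,0,-90,0],[-0.1,0,0,-130,0],[-0.1,0,0,-160,0],[-0.1,40,0,-160,0],[-0.1,80,0,-160,0],[-0.1,80,0,-160,0]]'
python3 - <<'E'
from m import *
st()
p,d=shot('side','s15.png');W=cloud('side',d)*1000
q=W[(abs(W[...,0]-645)<85)&(abs(W[...,1]+10)<60)&(W[...,2]>110)&(W[...,2]<185)]
print('floor',len(q),np.median(q[:,2]),np.polyfit(q[:,0],q[:,2],1)[0])
p,d=shot('top','t15.png');blobs(p,cloud('top',d),(.755,.945,-.12,.1),.012,.06,10)
cv2.imwrite('pics/c15.png',np.hstack([cv2.resize(cv2.imread('pics/s15.png')[90:330,110:370],None,fx=1.5,fy=1.5),cv2.resize(cv2.imread('pics/t15.png')[75:255,140:350],None,fx=1.9,fy=2)]))
E
```

```text
time: 56.58
tool_pos: [0.4984, 0.0512, 0.3048]
tool_rot: [-3.14, 0.002, -3.126]
contact_force: [1.6, -8.9, -1.7]
opening: 0.0117
grip_force: 10.0
time: 57.17
tool_pos: [0.4983, 0.0519, 0.3044]
tool_rot: [3.142, 0.0, -3.126]
contact_force: [0.4, 0.4, -0.2]
opening: 0.0414
grip_force: 0.0
time: 57.83
tool_pos: [0.4126, 0.0511, 0.4638]
tool_rot: [3.141, -0.005, -3.126]
contact_force: [0.9, -0.0, 0.4]
opening: 0.041
grip_force: 0.0
{'time': 57.833, 'qpos': [-0.062, 0.094, 1.683, -0.0, 1.371, -1.648], 'tool_pos': [0.413, 0.051, 0.464], 'tool_rot': [3.141, -0.005, -3.126], 'contact_force': [0.943, -0.029, 0.358], 'opening': 0.041, 'grip_force': 0.0}
floor 1096 142.20792206326968 -0.0022023673284451268
px [281. 116.] n 52 ctr 850 -113 size 183 3 long-axis yaw 1.7 mean [ 847. -113.   30.] zmax 60 rgb [ 50.  75. 134.]
px [240. 105.] n 190 ctr 884 53 size 84 36 long-axis yaw -5.3 mean [882.  53.  36.] zmax 47 rgb [168. 173. 180.]
px [270. 106.] n 188 ctr 885 -67 size 86 33 long-axis yaw 1.6 mean [883. -67.  36.] zmax 49 rgb [184. 189. 198.]
px [242. 124.] n 93 ctr 804 44 size 60 32 long-axis yaw 2.2 mean [804.  44.  35.] zmax 59 rgb [148. 153. 161.]
px [255. 123.] n 98 ctr 807 -9 size 56 41 long-axis yaw 1.1 mean [812.  -8.  33.] zmax 52 rgb [154. 160. 171.]
px [268. 125.] n 80 ctr 805 -60 size 51 33 long-axis yaw -0.4 mean [804. -61.  37.] zmax 58 rgb [152. 157. 165.]
```

View pics/c15.png

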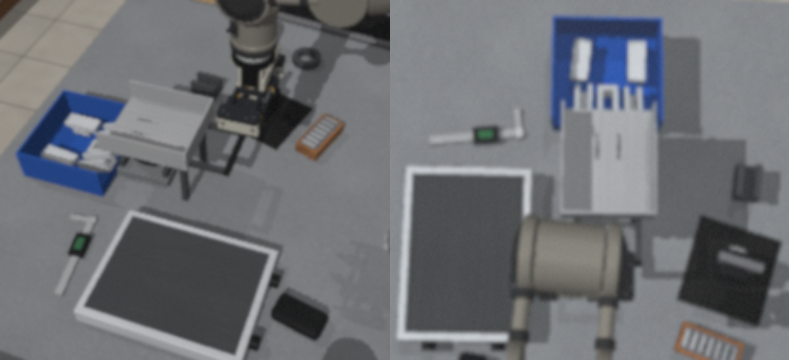

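The tray is level and empty, the stage is clear and the lamp is on the mat. I'll check how the three samples nearest the bin's front wall are lying before handing in.

```bash
python3 - <<'E'
from m import *
for n in('top','side'):
    p,d=shot(n);W=cloud(n,d)*1000
    for y0 in(44,-8,-60):
        for x0 in range(750,860,10):
            q=W[(abs(W[...,0]-x0)<5)&(abs(W[...,1]-y0)<14)&(W[...,2]<125)]
            if len(q):print(n,y0,x0,len(q),'z',np.percentile(q[:,2],[10,50,90]).round())
E
```

```text
top 44 770 1 z [62. 62. 62.]
top 44 780 10 z [28. 54. 58.]
top 44 790 14 z [24. 28. 51.]
top 44 800 14 z [23. 24. 49.]
top 44 810 13 z [17. 19. 41.]
top 44 820 15 z [14. 19. 40.]
top 44 830 12 z [ 3.  7. 35.]
top 44 840 21 z [ 2. 10. 39.]
top 44 850 23 z [ 4. 34. 41.]
top -8 780 4 z [45. 47. 48.]
top -8 790 6 z [ 5. 25. 47.]
top -8 800 17 z [-0.  6. 41.]
top -8 810 14 z [ 2.  6. 36.]
top -8 820 28 z [ 6. 22. 30.]
top -8 830 15 z [24. 26. 32.]
top -8 840 2 z [8. 8. 8.]
top -8 850 17 z [2. 5. 7.]
top -60 780 6 z [53. 58. 60.]
top -60 790 12 z [25. 30. 54.]
top -60 800 15 z [19. 27. 48.]
top -60 810 13 z [17. 23. 44.]
top -60 820 12 z [ 9. 17. 40.]
top -60 830 11 z [ 5.  9. 33.]
top -60 840 18 z [ 1.  4. 39.]
top -60 850 25 z [ 3. 34. 38.]
side 44 750 63 z [ 4. 32. 51.]
side 44 760 22 z [44. 59. 68.]
side 44 770 20 z [ 7. 51. 64.]
side 44 780 20 z [ 7. 48. 62.]
side 44 790 16 z [22. 49. 56.]
side 44 800 11 z [38. 50. 52.]
side 44 810 11 z [36. 44. 46.]
side 44 820 9 z [30. 34. 46.]
side 44 830 10 z [29. 37. 41.]
side 44 840 13 z [25. 33. 41.]
side 44 850 14 z [ 7. 36. 43.]
side -8 750 1 z [29. 29. 29.]
side -8 770 1 z [6. 6. 6.]
side -8 810 1 z [34. 34. 34.]
side -8 820 6 z [23. 28. 28.]
side -8 830 13 z [28. 30. 33.]
side -8 840 3 z [24. 27. 27.]
side -8 850 8 z [ 5.  8. 10.]
side -60 800 2 z [49. 50. 51.]
side -60 810 10 z [40. 44. 47.]
side -60 820 8 z [30. 40. 43.]
side -60 830 10 z [29. 37. 41.]
side -60 840 6 z [29. 36. 39.]
side -60 850 27 z [ 9. 38. 42.]
```

All five samples lie inside the bin. The two channels and the frame lean on its front wall, with their centres about 50 mm inside, and everything is at rest. I'm handing in.

```bash
python3 -c "
from cell import ticket
print(ticket.hand_in())"
```

```text
the job is handed in; nothing more can be done
None
```

The job is handed in: the handlamp stands upright in the middle of the mat, all five samples are in the blue bin (three of them leaning on its front wall), and the barrow was lowered gently back to level; no verdict came back.

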